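# Unpile the stitching kit

### The job

Two piles of stitching supplies stand on the near part of the table; take them apart and put each thing away in its own place on the far part: every thread spool upright in the cup of its thread's colour, the brown dye bottle upright in the blue dish, and the lump of wax lying flat in the square wooden tray. Nothing may tip over or be knocked off the table on the way, and everything must be left standing free inside its rim.

Things in the scene. Friction and masses are not known exactly. Their poses are not given: they have to be found in the camera images.
- spool_red_centre (a point): thread spool wound with red thread, wooden ends, 46 mm across its flanges, 60 mm tall. Point at its centre, half-way up (30 mm above its foot); z is its axis, up. Its home is the red cup. It starts standing on the black or the cream spool, with the wax on it. A second red spool at the far left, beside the press and an open box, is furniture.
- spool_black_centre (a point): thread spool wound with black thread, white ends, 46 mm across its flanges, 60 mm tall. Point at its centre, half-way up (30 mm above its foot); z is its axis, up. Its home is the black cup. It starts on the table, at the foot of one pile.
- spool_cream_centre (a point): thread spool wound with natural cream thread, wooden ends, 46 mm across its flanges, 60 mm tall. Point at its centre, half-way up (30 mm above its foot); z is its axis, up. Its home is the cream cup. It starts on the table, at the foot of the other pile.
- bottle_centre (a point): small brown dye bottle with black cap and pale label, 39 mm in diameter, 86 mm tall (grasp round the lower 55 mm; neck and cap are narrower). Point at its centre, half-way up (43 mm above its foot); z is its axis, up. Its home is the blue dish. It starts standing on the black or the cream spool. A second brown bottle at the far left, beside the press and an open box, is furniture.
- wax_centre (a point): ochre-yellow lump of thread wax, a rounded block 37 x 53 x 24 mm (x, y, z). Point at its centre, half-way up (12 mm above its underside); y runs along its length, z is up at the start. Its home is the square wooden tray. It starts on top of the red spool.
- cup_red: low round red cup on a dark wooden foot disc, fixed to the table; 76 mm outside (foot disc 82 mm), 66 mm inside, rim 14 mm above the table, inner floor 4 mm above the table. Origin at the centre of its underside, on the table top.
- cup_black: low round black cup on a dark wooden foot disc, fixed to the table; 76 mm outside (foot disc 82 mm), 66 mm inside, rim 14 mm above the table, inner floor 4 mm above the table. Origin at the centre of its underside, on the table top.
- cup_cream: low round cream-coloured cup on a dark wooden foot disc, fixed to the table; 76 mm outside (foot disc 82 mm), 66 mm inside, rim 14 mm above the table, inner floor 4 mm above the table. Origin at the centre of its underside, on the table top.
- blue_dish: low round blue dish on a dark wooden foot disc, fixed to the table; 70 mm outside (foot disc 76 mm), 60 mm inside, rim 14 mm above the table, inner floor 4 mm above the table. Origin at the centre of its underside, on the table top.
- wax_tray: square pale wooden tray with a cork floor, fixed to the table; 90 mm outside, 80 mm inside, rim 10 mm above the table, inner floor 5 mm above the table. Origin at the centre of its underside, on the table top; x and y along its sides.
Mind the look-alikes: they are no part of the job. Of the things that look like the part that bears bottle_centre, the larger one is meant. Several things have the shape of the cup_cream; the one meant has the colours described above.

How it is judged (in metres and radians):
At the end, for the whole second after the job is handed in: Each spool stands upright (within 0.15 rad) on the floor of the cup of its colour and the bottle on the floor of the blue dish, axis within 13 mm of the cup's or dish's; the wax lies flat inside the wooden tray, its centre within 30 mm of the tray's; all at rest (horizontal distance between spool_red_centre and cup_red below 0.013 m and height (world z) of spool_red_centre between 0.029 and 0.039 m and angle between the z axis of spool_red_centre and the z axis of cup_red, either way round below 0.15 rad and linear speed of each of spool_red, spool_black, spool_cream, bottle, wax below 0.02 m/s and horizontal distance between spool_black_centre and cup_black below 0.013 m and height (world z) of spool_black_centre between 0.029 and 0.039 m and angle between the z axis of spool_black_centre and the z axis of cup_black, either way round below 0.15 rad and horizontal distance between spool_cream_centre and cup_cream below 0.013 m and height (world z) of spool_cream_centre between 0.029 and 0.039 m and angle between the z axis of spool_cream_centre and the z axis of cup_cream, either way round below 0.15 rad and horizontal distance between bottle_centre and blue_dish below 0.0135 m and height (world z) of bottle_centre between 0.042 and 0.052 m and angle between the z axis of bottle_centre and the z axis of blue_dish, either way round below 0.15 rad and horizontal distance between wax_centre and wax_tray below 0.03 m and height (world z) of wax_centre between 0.012 and 0.022 m and angle between the z axis of wax_centre and the z axis of wax_tray, either way round below 0.15 rad); the robot touches nothing.
It fails at once if the red spool tips over or falls off the table (angle between spool_red_centre's own z axis and vertical above 0.8 rad or height (world z) of spool_red_centre below -0.03 m).
It fails at once if the black spool tips over or falls off the table (angle between spool_black_centre's own z axis and vertical above 0.8 rad or height (world z) of spool_black_centre below -0.03 m).
It fails at once if the cream spool tips over or falls off the table (angle between spool_cream_centre's own z axis and vertical above 0.8 rad or height (world z) of spool_cream_centre below -0.03 m).
It fails at once if the bottle tips over or falls off the table (angle between bottle_centre's own z axis and vertical above 0.8 rad or height (world z) of bottle_centre below -0.03 m).
It fails at once if the wax tips over or falls off the table (angle between wax_centre's own z axis and vertical above 0.8 rad or height (world z) of wax_centre below -0.03 m).
It also fails if it takes over 141 s, if anything falls off the work surface, if the arm or the gripper's body presses on something with over 40 N, if the wrist force passes 120 N, or if a joint passes its speed limit or range.

### The arm

A 6-joint arm with a two-finger parallel gripper is mounted at the origin on a cart in front of the work surface, level with it; the furniture and walls round the work are solid. World frame = base frame: x ahead of the robot, y to its left, z up, the work surface at z = 0. Lengths are in mm, angles in rad, forces in N, time in s.
With the tool pointing down it reaches from about 350 to 775 mm from the base axis. Payload 7.3 kg.
Tool frame: the origin (TCP) lies at the very end of the fingers, on their centre line; the grasp point (between the pads) lies 19 mm behind it; z points along the fingers, y is the line along which they close (so a half turn about z gives the same grasp; the last joint's range is limited). The gripper opens to 92 mm and grips with 3 to 60 N. Pads are 19 mm wide; open, the fingers measure 130 mm over their backs; the gripper's body (75 mm by 190 mm) begins 47 mm behind the grasp point.
Start: joints at [1.188, 0.342, 1.524, -0, 1.275, -0.146], TCP at [123.145, 510.373, 226.741] pointing down, gripper open.
Joint ranges: [-2.53, 2.53], [-0.77, 2.02], [0.04, 2.7], [-1, 4.14], [0.28, 2.66], [-3.11, 3.11]. Speed limits (rad/s): [2.57, 2.57, 3.14, 3.14, 3.14, 3.14].

### API

Orientations are given as [roll, pitch, yaw] about the fixed x, y, z axes, in that order (R = Rz(yaw) Ry(pitch) Rx(roll)).
In Python, from plant import bot gives the robot as it stands.
- The arm moves only by the tool send_rows, never from a script. Its argument "rows" is a list of rows, each an object of numbers: "x", "y", "z": the shift along the tool's x, y, z in units of 0.2 m (1.0 is 0.2 m); "ax", "ay", "az": the turn, a rotation vector about the tool's x, y, z in units of 60 degrees (1.0 is 60 degrees); "jaw": the opening, from -1 (shut) to 1 (fully open), so that 0 is half open. In form: [{"x": .., "y": .., "z": .., "ax": .., "ay": .., "az": .., "jaw": ..}, ...]. A call has exactly 10 rows; each row is the pose to reach, as a shift and turn from the pose commanded when the call began, along the tool's axes at that moment; what a row does not reach only later rows make up. A row lasts 1/8 s, in which the tool goes at most 62.5 mm and 10.7 degrees, less where a joint would pass 70% of its speed; a pose out of reach is approached as far as the arm can. A call with a number of a shift or a turn outside -1 to 1 is refused whole. A call with a gripper value outside its range is refused whole. The fingers move at their own pace and stop on an object; the grip force is fixed at half the most. Time passes only in rows, so rows that repeat a pose let the fingers close, or fill a call up. It gives the time, the measured TCP pose, the force, the opening and the grip force at its end, in the units of the state.
- bot.get_obs(): the state, without advancing time (a new reading comes with each control period).
- bot.capture(name): name is "scene" or "top"; returns (picture, depth): 420x560x3 uint8, red, green, blue; 420x560 float32, mm along the optical axis (not along the pixel's ray), 0 where there is no reading.
- bot.camera_model(name): a dict with "vertical_fov" (degrees; the focal length in pixels is half the picture's height over the tangent of half this angle, whatever the lens; pixels are square), "cx", "cy" (the principal point, pixels), "k1" (the pictures are not rectified: a ray, as slopes to the right and down, at radius r is drawn at 1 + k1 r^2 times it, then the intrinsics apply), "R" (3x3) and "t" (3): a world point X has camera coordinates R X + t. Camera axes: x right, y down, z forward; pixel columns grow to the right and rows downward; lengths in mm; the calibration is good to about 2 mm. A picture is of the moment at which its call begins. camera_model takes no time and is no camera call.
- bot.close_job(): hands the job in; it is judged then, once.
The state is a dict: "time": time; "joint_positions": joint angles; "dq": joint speeds; "tau": joint torques, N m; "tool_pos": TCP position; "tcp_rot": TCP orientation; "contact_force": force on the tool from outside, world axes, zero at the start; "moment": the same for the moment, N m; "grip_width": finger opening in mm; "finger_force": force on a finger pad.
Only numpy, scipy, OpenCV 4.12 (cv2) and the standard library are available. Lean on these libraries where they do the work, as an engineer would, in place of code of your own. Each camera call takes 0.05 s, during which the arm holds its last target. There are 200 camera calls.

## Working session

There is one attempt and no reset: what is moved stays moved. The work goes in short steps, Python scripts to look and compute and a tool call to move; the robot and the scene stay as the last step left them, time stands still between calls to the robot, and variables do not carry over. Pictures are saved under pics/ and viewed, at most 14 in all, crops included, and the job is handed in when it is done.

Besides the shell and the picture viewer there is one more tool, called after "Call:" as name(argument=value, ...) on one line, values as JSON. send_rows: Moves the arm, as the interface text tells. Its arguments: {"type":"object","properties":{"rows":{"type":"array","items":{"type":"object","properties":{"x":{"type":"number","minimum":-1,"maximum":1},"y":{"type":"number","minimum":-1,"maximum":1},"z":{"type":"number","minimum":-1,"maximum":1},"ax":{"type":"number","minimum":-1,"maximum":1},"ay":{"type":"number","minimum":-1,"maximum":1},"az":{"type":"number","minimum":-1,"maximum":1},"jaw":{"type":"number"}}}}},"required":["rows"]}

```bash
ls; mkdir -p pics; cat > h.py <<'E'
import numpy as np, cv2
from plant import bot
def cam(n):
    m=bot.camera_model(n); f=210/np.tan(np.radians(m["vertical_fov"]/2)); return m,f
def world(n,u,v,d):
    m,f=cam(n); x=(np.asarray(u,float)-m["cx"])/f; y=(np.asarray(v,float)-m["cy"])/f
    a,b=x.copy(),y.copy()
    for _ in range(20):
        s=1+m["k1"]*(a*a+b*b); a,b=x/s,y/s
    c=np.stack([a*d,b*d,np.ones_like(a)*d],-1)
    return (c-np.array(m["t"]))@np.array(m["R"])
def onz(n,u,v,z):
    p0=world(n,u,v,0.0); p1=world(n,u,v,1.0); return p0+(p1-p0)*((z-p0[...,2])/(p1-p0)[...,2])[...,None]
def shot(n,tag):
    p,d=bot.capture(n); cv2.imwrite(f"pics/{tag}.png",p[...,::-1]); np.save(f"/tmp/{tag}.npy",d); return p,d
E
python3 - <<'E'
from h import *
for n in("scene","top"):
    shot(n,n+"0"); m,f=cam(n); print(n,f,m)
o=bot.get_obs(); print(o)
E
```

```text
pics
scene 509.09610073294 {'vertical_fov': 44.83188301453957, 'cx': 280.4971975252955, 'cy': 215.9641919263291, 'k1': 0.027675801751237, 'R': array([[ 0.49702555, -0.86746475, -0.02169134],
       [-0.4717314 , -0.24913488, -0.84581398],
       [ 0.72830975,  0.43062364, -0.53303676]]), 't': array([-309.96064344,  359.99838445,  896.18572386])}
top 510.1710327012468 {'vertical_fov': 44.74674416712353, 'cx': 283.80777229331466, 'cy': 208.47296215326642, 'k1': -0.18757234907217313, 'R': array([[ 2.87320734e-02, -9.99587005e-01, -5.36794438e-04],
       [-9.96110568e-01, -2.85873889e-02, -8.33456449e-02],
       [ 8.32958779e-02,  2.92939980e-03, -9.96520554e-01]]), 't': array([  -5.18302118,  608.64782007, 1469.21555373])}
{'time': 0.1, 'joint_positions': array([ 1.18803939e+00,  3.42652323e-01,  1.52490055e+00, -3.61886301e-06,
        1.27540261e+00, -1.45995322e-01]), 'dq': array([ 0.00047099, -0.00165365, -0.00327893,  0.00018249,  0.0005566 ,
        0.00097792]), 'tau': array([ 2.66483643e-03, -4.32006741e+01, -2.44694781e+01,  7.19963992e-02,
        5.25870267e-02, -5.60752324e-05]), 'tool_pos': array([122.98499155, 510.02692825, 226.12214609]), 'tcp_rot': array([-3.14024382e+00, -1.94836518e-04,  2.90483197e+00]), 'contact_force': array([-0.62878134, -0.55115377, -0.6408768 ]), 'moment': array([0.03575137, 0.02308497, 0.0187646 ]), 'finger_force': 0.0, 'grip_width': 91.93882500343456}
```

View pics/scene0.png

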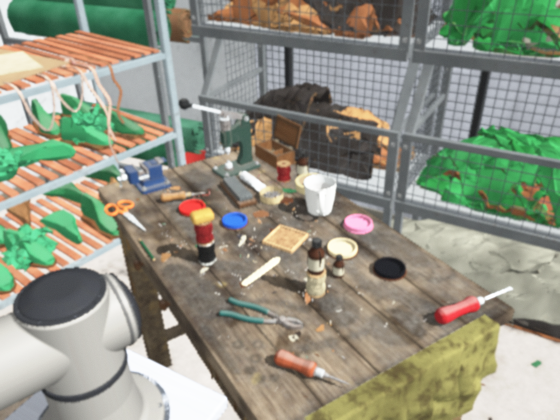

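View pics/top0.png

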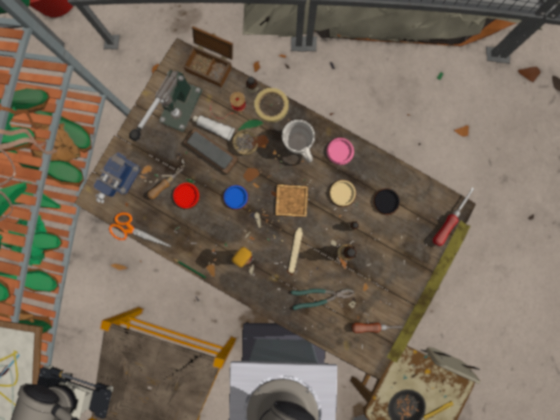

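The scene view shows the red-on-black pile with wax on top at (204,238), and the bottle on the cream spool at (316,270). Candidates:
- **Bottle:** large at (316,255), small at (338,266), and the furniture one at about (303,165). I choose the large one.
- **Cream cup:** cream at (342,247), pink at (358,223), and tape rolls at (303,181) and (270,200). I choose the cream one.
- **Red spool:** in the pile at (205,228), or furniture at (284,170). I choose the one in the pile.

A close crop should confirm these.

```bash
python3 - <<'E'
from h import *
s=cv2.imread("pics/scene0.png"); t=cv2.imread("pics/top0.png")
a=cv2.resize(s[200:310,170:250],None,fx=5,fy=5,interpolation=2)
b=cv2.resize(s[200:310,290:370],None,fx=5,fy=5,interpolation=2)
cv2.imwrite("pics/c1.png",np.hstack([a,b])[:600,:800])
cv2.imwrite("pics/c2.png",cv2.resize(t[140:290,165:415],None,fx=3.2,fy=3.2,interpolation=2))
d=np.load("/tmp/top0.npy")
v,u=np.mgrid[0:420,0:560]; W=world("top",u,v,d); np.save("/tmp/W.npy",W)
for n,(u,v) in dict(red=(186,195),blue=(235,197),tray=(292,201),cream=(342,193),black=(386,201),pink=(341,151),wax=(242,257),bot=(349,252),sb=(353,226)).items():
    w=W[v-13:v+14,u-13:u+14].reshape(-1,3)
    print(n,W[v,u].round(),w[:,2].max().round(1), onz("top",u,v,4.).round(1))
E
```

```text
red [643. 307.   3.] 1514.8 [642.5 306.8   4. ]
blue [641. 159.   4.] 1514.8 [640.5 158.9   4. ]
tray [633. -11.   3.] 1514.8 [633.3 -11.4   4. ]
cream [ 662. -160.    2.] 1514.8 [ 661.7 -160.1    4. ]
black [ 642. -294.   -1.] 1514.8 [ 641.6 -293.3    4. ]
pink [ 789. -155.    4.] 1514.8 [ 789.1 -155.     4. ]
wax [465. 120. 147.] 1514.8 [462.8 131.8   4. ]
bot [ 486. -167.  144.] 1514.8 [ 486.5 -184.5    4. ]
sb [ 561. -188.   53.] 1514.8 [ 564.  -194.8    4. ]
```

View pics/c1.png

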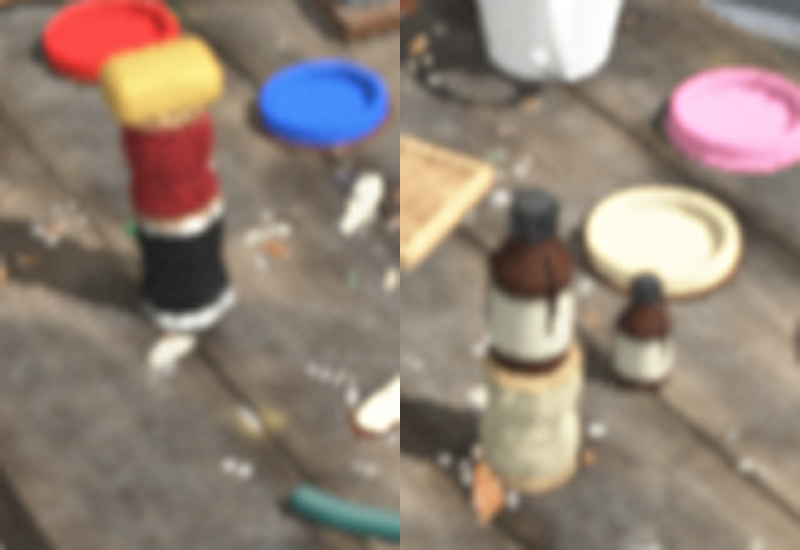

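View pics/c2.png

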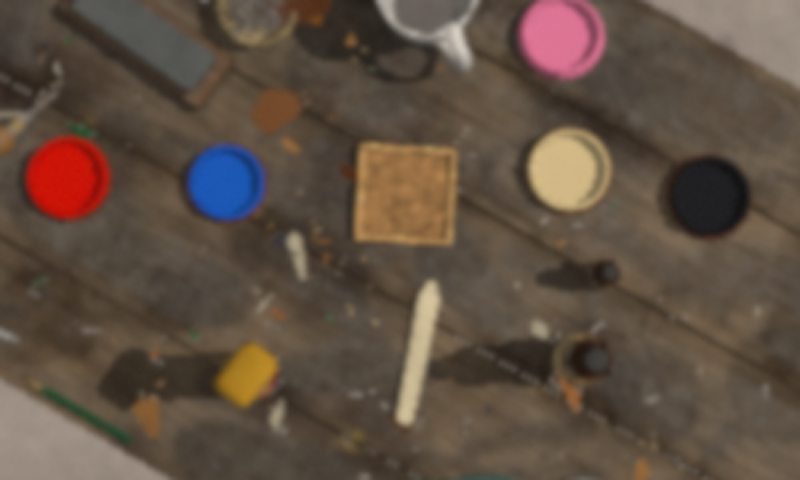

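Crop 1 confirms the wax, red and black pile and the large bottle on the cream spool, with the small bottle separate. Crop 2 shows the cups: red (67,178), blue (226,183), tray (406,194), cream (568,170) and black (709,196). Next I fit them numerically.

```bash
python3 - <<'E'
from h import *
from scipy.optimize import least_squares
t=cv2.imread("pics/top0.png"); hsv=cv2.cvtColor(t,cv2.COLOR_BGR2HSV); W=np.load("/tmp/W.npy")
def blob(mask,u,v,r=20):
    m=np.zeros_like(mask); m[v-r:v+r+1,u-r:u+r+1]=mask[v-r:v+r+1,u-r:u+r+1]
    c=max(cv2.findContours(m,0,1)[0],key=cv2.contourArea); return c
def hs(l,h): return cv2.inRange(hsv,np.array(l),np.array(h))
ms=dict(red=(hs((0,180,100),(6,255,255))|hs((172,180,100),(180,255,255)),186,195),blue=(hs((100,140,60),(125,255,255)),235,197),
 cream=(hs((12,40,150),(32,200,255)),342,193),black=(hs((0,0,0),(180,255,45)),386,201),tray=(hs((8,70,95),(28,200,255)),292,201))
for n,(m,u,v) in ms.items():
    c=blob(m,u,v); p=onz("top",c[:,0,0],c[:,0,1],13.); r=cv2.minEnclosingCircle(p[:,:2].astype(np.float32)); q=cv2.minAreaRect(p[:,:2].astype(np.float32))
    print(n,np.round(r[0],1),round(r[1],1),q)
c=blob(hs((18,140,90),(32,255,255)),242,257)
p=onz("top",c[:,0,0],c[:,0,1],130.)   # silhouette mid height
print("wax",cv2.minAreaRect(p[:,:2].astype(np.float32)))
# scene depth slices
d=np.load("/tmp/scene0.npy"); v,u=np.mgrid[0:420,0:560]; S=world("scene",u,v,d); C=np.array(cam("scene")[0]["R"]).T@-np.array(cam("scene")[0]["t"])
for n,(x,y) in dict(A=(465,122),B=(486,-168),small=(563,-190)).items():
    g=S[(np.hypot(S[...,0]-x,S[...,1]-y)<45)&(S[...,2]>6)]
    for z0 in range(5,160,15):
        q=g[(g[:,2]>z0)&(g[:,2]<z0+15)]
        if len(q)<20: continue
        R=23 if z0<60 or n=="A" else 19.5
        if n=="small":R=10
        f=least_squares(lambda k:np.hypot(q[:,0]-k[0],q[:,1]-k[1])-R,[x+12 if 0 else x,y],loss="soft_l1",f_scale=2.)
        print(n,z0,len(q),f.x.round(1),round(np.sqrt(2*f.cost/len(q)),1))
E
```

```text
red [640.9 305.8] 40.1 ((640.9926147460938, 305.4456481933594), (78.9829330444336, 75.99915313720703), 65.76313018798828)
blue [639.7 158. ] 34.9 ((639.6619262695312, 158.0423583984375), (65.72834014892578, 65.51782989501953), 2.035017967224121)
cream [ 662.  -160.8] 37.6 ((661.5399780273438, -161.3339385986328), (73.49807739257812, 72.27017211914062), 46.37173080444336)
black [ 641.6 -291.4] 37.6 ((640.7555541992188, -291.6075134277344), (65.94037628173828, 72.9173812866211), 1.6137362718582153)
tray [643.2 -15.6] 73.7 ((640.3594970703125, -14.923892974853516), (105.74189758300781, 110.37274169921875), 88.17475128173828)
wax ((466.1527099609375, 123.21530151367188), (37.7404670715332, 53.619407653808594), 55.711273193359375)
A 5 97 [466.3 124.5] 1.8
A 20 80 [468.3 124.9] 1.7
A 35 82 [466.3 123.9] 1.3
A 50 86 [467.1 124.5] 1.4
A 65 103 [467.3 125.1] 1.7
A 80 73 [467.7 125.4] 1.5
A 95 113 [466.2 124.6] 1.7
A 110 85 [467.4 125.8] 1.9
A 125 134 [463.9 126.4] 2.8
A 140 158 [470.  131.3] 4.4
B 5 93 [ 486.5 -171.1] 1.5
B 20 98 [ 488.6 -170. ] 1.6
B 35 86 [ 487.5 -171.4] 1.4
B 50 142 [ 488.5 -169.8] 2.0
B 65 84 [ 486.6 -170.3] 1.2
B 80 96 [ 486.7 -170.6] 1.1
B 95 98 [ 486.7 -170.8] 1.2
B 110 139 [ 490.5 -168.8] 2.6
B 125 50 [ 496. -168.] 2.1
B 140 65 [ 498.3 -166.9] 3.4
small 5 47 [ 559.5 -194.8] 1.5
small 20 60 [ 560.3 -194.3] 1.7
small 35 67 [ 563.5 -193.1] 2.2
small 50 42 [ 567.5 -191.1] 2.5
```

Call:
send_rows(rows=[{"x": -0.1, "y": -0.08, "az": -0.023, "jaw": 1}, {"x": -0.2, "y": -0.16, "az": -0.045, "jaw": 1}, {"x": -0.3, "y": -0.24, "az": -0.068, "jaw": 1}, {"x": -0.42, "y": -0.34, "az": -0.09, "jaw": 1}, {"x": -0.54, "y": -0.43, "az": -0.113, "jaw": 1}, {"x": -0.66, "y": -0.53, "az": -0.136, "jaw": 1}, {"x": -0.78, "y": -0.62, "az": -0.158, "jaw": 1}, {"x": -0.9, "y": -0.72, "az": -0.181, "jaw": 1}, {"x": -1, "y": -0.8, "az": -0.226, "jaw": 1}, {"x": -1, "y": -0.8, "az": -0.226, "jaw": 1}])

```text
schema error: expected keys x, y, z, ax, ay, az, jaw
```

Call:
send_rows(rows=[{"x": -0.11, "y": -0.11, "az": 0.06, "jaw": 1}, {"x": -0.22, "y": -0.22, "az": 0.12, "jaw": 1}, {"x": -0.34, "y": -0.34, "az": 0.2, "jaw": 1}, {"x": -0.46, "y": -0.46, "az": 0.28, "jaw": 1}, {"x": -0.58, "y": -0.58, "az": 0.36, "jaw": 1}, {"x": -0.7, "y": -0.7, "az": 0.44, "jaw": 1}, {"x": -0.82, "y": -0.82, "az": 0.5, "jaw": 1}, {"x": -0.93, "y": -0.925, "az": 0.572, "jaw": 1}, {"x": -0.93, "y": -0.925, "az": 0.572, "jaw": 1}, {"x": -0.93, "y": -0.925, "az": 0.572, "jaw": 1}])

```text
schema error: expected keys x, y, z, ax, ay, az, jaw
```

Call:
send_rows(rows=[{"x": -0.1, "y": -0.08, "z": 0, "ax": 0, "ay": 0, "az": -0.02, "jaw": 1}, {"x": -0.2, "y": -0.16, "z": 0, "ax": 0, "ay": 0, "az": -0.05, "jaw": 1}, {"x": -0.3, "y": -0.24, "z": 0, "ax": 0, "ay": 0, "az": -0.07, "jaw": 1}, {"x": -0.42, "y": -0.34, "z": 0, "ax": 0, "ay": 0, "az": -0.1, "jaw": 1}, {"x": -0.54, "y": -0.43, "z": 0, "ax": 0, "ay": 0, "az": -0.13, "jaw": 1}, {"x": -0.66, "y": -0.53, "z": 0, "ax": 0, "ay": 0, "az": -0.16, "jaw": 1}, {"x": -0.78, "y": -0.62, "z": 0, "ax": 0, "ay": 0, "az": -0.2, "jaw": 1}, {"x": -0.9, "y": -0.72, "z": 0, "ax": 0, "ay": 0, "az": -0.226, "jaw": 1}, {"x": -1, "y": -0.8, "z": 0, "ax": 0, "ay": 0, "az": -0.226, "jaw": 1}, {"x": -1, "y": -0.8, "z": 0, "ax": 0, "ay": 0, "az": -0.226, "jaw": 1}])

```text
time: 1.35
tool_pos: [280.6, 307.0, 226.6]
tcp_rot: [-3.141, -0.0, 3.139]
contact_force: [-0.7, -0.3, -0.7]
grip_width: 91.9
finger_force: 0.0
```

Call:
send_rows(rows=[{"x": -0.11, "y": -0.11, "z": 0, "ax": 0, "ay": 0, "az": 0.06, "jaw": 1}, {"x": -0.22, "y": -0.22, "z": 0, "ax": 0, "ay": 0, "az": 0.12, "jaw": 1}, {"x": -0.34, "y": -0.34, "z": 0, "ax": 0, "ay": 0, "az": 0.2, "jaw": 1}, {"x": -0.46, "y": -0.46, "z": 0, "ax": 0, "ay": 0, "az": 0.28, "jaw": 1}, {"x": -0.58, "y": -0.58, "z": 0, "ax": 0, "ay": 0, "az": 0.36, "jaw": 1}, {"x": -0.7, "y": -0.7, "z": 0, "ax": 0, "ay": 0, "az": 0.44, "jaw": 1}, {"x": -0.82, "y": -0.82, "z": 0, "ax": 0, "ay": 0, "az": 0.5, "jaw": 1}, {"x": -0.93, "y": -0.925, "z": 0, "ax": 0, "ay": 0, "az": 0.572, "jaw": 1}, {"x": -0.93, "y": -0.925, "z": 0, "ax": 0, "ay": 0, "az": 0.572, "jaw": 1}, {"x": -0.93, "y": -0.925, "z": 0, "ax": 0, "ay": 0, "az": 0.572, "jaw": 1}])

```text
time: 2.6
tool_pos: [465.3, 123.8, 226.4]
tcp_rot: [-3.141, -0.001, 2.544]
contact_force: [-0.7, 0.4, 0.3]
grip_width: 92.1
finger_force: 0.0
```

Call:
send_rows(rows=[{"x": 0, "y": 0, "z": 0.07, "ax": 0, "ay": 0, "az": 0, "jaw": 1}, {"x": 0, "y": 0, "z": 0.14, "ax": 0, "ay": 0, "az": 0, "jaw": 1}, {"x": 0, "y": 0, "z": 0.21, "ax": 0, "ay": 0, "az": 0, "jaw": 1}, {"x": 0, "y": 0, "z": 0.28, "ax": 0, "ay": 0, "az": 0, "jaw": 1}, {"x": 0, "y": 0, "z": 0.35, "ax": 0, "ay": 0, "az": 0, "jaw": 1}, {"x": 0, "y": 0, "z": 0.42, "ax": 0, "ay": 0, "az": 0, "jaw": 0.7}, {"x": 0, "y": 0, "z": 0.47, "ax": 0, "ay": 0, "az": 0, "jaw": 0.4}, {"x": 0, "y": 0, "z": 0.49, "ax": 0, "ay": 0, "az": 0, "jaw": 0.2}, {"x": 0, "y": 0, "z": 0.49, "ax": 0, "ay": 0, "az": 0, "jaw": 0.1}, {"x": 0, "y": 0, "z": 0.49, "ax": 0, "ay": 0, "az": 0, "jaw": 0}])

```text
time: 3.85
tool_pos: [466.4, 122.9, 129.1]
tcp_rot: [3.141, 0.001, 2.542]
contact_force: [1.3, 0.6, 0.3]
grip_width: 47.7
finger_force: 0.0
```

Call:
send_rows(rows=[{"x": 0, "y": 0, "z": 0, "ax": 0, "ay": 0, "az": 0, "jaw": -0.1}, {"x": 0, "y": 0, "z": 0, "ax": 0, "ay": 0, "az": 0, "jaw": -0.2}, {"x": 0, "y": 0, "z": 0, "ax": 0, "ay": 0, "az": 0, "jaw": -0.4}, {"x": 0, "y": 0, "z": 0, "ax": 0, "ay": 0, "az": 0, "jaw": -0.6}, {"x": 0, "y": 0, "z": 0, "ax": 0, "ay": 0, "az": 0, "jaw": -0.8}, {"x": 0, "y": 0, "z": 0, "ax": 0, "ay": 0, "az": 0, "jaw": -1}, {"x": 0, "y": 0, "z": 0, "ax": 0, "ay": 0, "az": 0, "jaw": -1}, {"x": 0, "y": 0, "z": 0, "ax": 0, "ay": 0, "az": 0, "jaw": -1}, {"x": 0, "y": 0, "z": 0, "ax": 0, "ay": 0, "az": 0, "jaw": -1}, {"x": 0, "y": 0, "z": 0, "ax": 0, "ay": 0, "az": 0, "jaw": -1}])

```text
time: 5.1
tool_pos: [466.2, 122.9, 128.9]
tcp_rot: [3.141, 0.0, 2.542]
contact_force: [0.8, -0.2, 5.3]
grip_width: 35.3
finger_force: 29.8
```

Call:
send_rows(rows=[{"x": 0, "y": 0, "z": -0.02, "ax": 0, "ay": 0, "az": 0, "jaw": -1}, {"x": 0, "y": 0, "z": -0.06, "ax": 0, "ay": 0, "az": 0, "jaw": -1}, {"x": 0, "y": 0, "z": -0.1, "ax": 0, "ay": 0, "az": 0, "jaw": -1}, {"x": 0, "y": 0, "z": -0.15, "ax": 0, "ay": 0, "az": -0.06, "jaw": -1}, {"x": 0, "y": 0, "z": -0.2, "ax": 0, "ay": 0, "az": -0.14, "jaw": -1}, {"x": 0, "y": 0, "z": -0.25, "ax": 0, "ay": 0, "az": -0.24, "jaw": -1}, {"x": 0, "y": 0, "z": -0.3, "ax": 0, "ay": 0, "az": -0.35, "jaw": -1}, {"x": 0, "y": 0, "z": -0.35, "ax": 0, "ay": 0, "az": -0.46, "jaw": -1}, {"x": 0, "y": 0, "z": -0.4, "ax": 0, "ay": 0, "az": -0.54, "jaw": -1}, {"x": 0, "y": 0, "z": -0.4, "ax": 0, "ay": 0, "az": -0.572, "jaw": -1}])

```text
time: 6.35
tool_pos: [466.4, 123.0, 209.7]
tcp_rot: [3.141, 0.002, -3.141]
contact_force: [-1.1, 0.2, -1.6]
grip_width: 35.3
finger_force: 29.8
```

Call:
send_rows(rows=[{"x": -0.06, "y": -0.05, "z": 0, "ax": 0, "ay": 0, "az": 0, "jaw": -1}, {"x": -0.15, "y": -0.12, "z": 0, "ax": 0, "ay": 0, "az": 0, "jaw": -1}, {"x": -0.25, "y": -0.2, "z": 0, "ax": 0, "ay": 0, "az": 0, "jaw": -1}, {"x": -0.36, "y": -0.29, "z": 0, "ax": 0, "ay": 0, "az": 0, "jaw": -1}, {"x": -0.47, "y": -0.38, "z": 0, "ax": 0, "ay": 0, "az": 0, "jaw": -1}, {"x": -0.58, "y": -0.46, "z": 0, "ax": 0, "ay": 0, "az": 0, "jaw": -1}, {"x": -0.68, "y": -0.54, "z": 0, "ax": 0, "ay": 0, "az": 0, "jaw": -1}, {"x": -0.77, "y": -0.62, "z": 0, "ax": 0, "ay": 0, "az": 0, "jaw": -1}, {"x": -0.84, "y": -0.67, "z": 0, "ax": 0, "ay": 0, "az": 0, "jaw": -1}, {"x": -0.84, "y": -0.67, "z": 0, "ax": 0, "ay": 0, "az": 0, "jaw": -1}])

```text
time: 7.6
tool_pos: [634.6, -12.7, 207.4]
tcp_rot: [3.142, -0.001, 3.139]
contact_force: [-0.2, -0.3, 0.1]
grip_width: 35.5
finger_force: 29.8
```

```bash
python3 - <<'E'
from h import *
s,d=shot("scene","scene1")
cv2.imwrite("pics/c3.png",cv2.resize(s[150:320,160:400],None,fx=3.3,fy=3.3,interpolation=2)[:,:,::-1])
o=bot.get_obs(); print(o["time"],o["tool_pos"],o["tcp_rot"],o["grip_width"])
E
```

```text
7.65 [633.96515352 -11.85720877 207.62461492] [ 3.14123397e+00 -1.52930340e-03  3.13974936e+00] 35.57353102940154
```

View pics/c3.png

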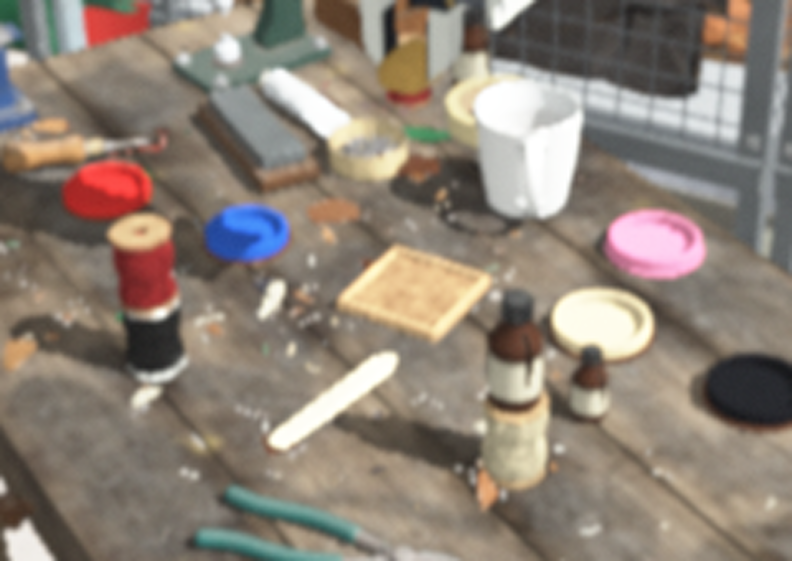

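Crop 3 shows the wax held level at (405,70), the red-on-black pile untouched at (147,300), and the tray at (415,292). Next I lower and release it.

Call:
send_rows(rows=[{"x": 0, "y": 0, "z": 0.06, "ax": 0, "ay": 0, "az": 0, "jaw": -1}, {"x": 0, "y": 0, "z": 0.16, "ax": 0, "ay": 0, "az": 0, "jaw": -1}, {"x": 0, "y": 0, "z": 0.3, "ax": 0, "ay": 0, "az": 0, "jaw": -1}, {"x": 0, "y": 0, "z": 0.45, "ax": 0, "ay": 0, "az": 0, "jaw": -1}, {"x": 0, "y": 0, "z": 0.6, "ax": 0, "ay": 0, "az": 0, "jaw": -1}, {"x": 0, "y": 0, "z": 0.75, "ax": 0, "ay": 0, "az": 0, "jaw": -1}, {"x": 0, "y": 0, "z": 0.86, "ax": 0, "ay": 0, "az": 0, "jaw": -1}, {"x": 0, "y": 0, "z": 0.93, "ax": 0, "ay": 0, "az": 0, "jaw": -1}, {"x": 0, "y": 0, "z": 0.965, "ax": 0, "ay": 0, "az": 0, "jaw": -1}, {"x": 0, "y": 0, "z": 0.965, "ax": 0, "ay": 0, "az": 0, "jaw": -1}])

```text
time: 8.9
tool_pos: [633.9, -11.0, 15.7]
tcp_rot: [3.141, -0.0, 3.142]
contact_force: [0.9, 0.1, 0.3]
grip_width: 35.7
finger_force: 29.8
```

Call:
send_rows(rows=[{"x": 0, "y": 0, "z": 0, "ax": 0, "ay": 0, "az": 0, "jaw": -0.1}, {"x": 0, "y": 0, "z": 0, "ax": 0, "ay": 0, "az": 0, "jaw": 0}, {"x": 0, "y": 0, "z": 0, "ax": 0, "ay": 0, "az": 0, "jaw": 0.2}, {"x": 0, "y": 0, "z": 0, "ax": 0, "ay": 0, "az": 0, "jaw": 0.3}, {"x": 0, "y": 0, "z": -0.1, "ax": 0, "ay": 0, "az": 0, "jaw": 0.6}, {"x": 0, "y": 0, "z": -0.3, "ax": 0, "ay": 0, "az": 0, "jaw": 1}, {"x": 0, "y": 0, "z": -0.5, "ax": 0, "ay": 0, "az": 0, "jaw": 1}, {"x": 0, "y": 0, "z": -0.7, "ax": 0, "ay": 0, "az": 0, "jaw": 1}, {"x": 0, "y": 0, "z": -0.9, "ax": 0, "ay": 0, "az": 0, "jaw": 1}, {"x": 0, "y": 0, "z": -1, "ax": 0, "ay": 0, "az": 0, "jaw": 1}])

```text
time: 10.15
tool_pos: [634.7, -11.2, 218.6]
tcp_rot: [-3.141, 0.004, 3.141]
contact_force: [0.2, -0.2, 0.4]
grip_width: 91.7
finger_force: 0.0
```

Call:
send_rows(rows=[{"x": 0.08, "y": -0.09, "z": 0, "ax": 0, "ay": 0, "az": 0, "jaw": 1}, {"x": 0.18, "y": -0.2, "z": 0, "ax": 0, "ay": 0, "az": 0, "jaw": 1}, {"x": 0.28, "y": -0.31, "z": 0, "ax": 0, "ay": 0, "az": 0, "jaw": 1}, {"x": 0.38, "y": -0.42, "z": 0, "ax": 0, "ay": 0, "az": 0, "jaw": 1}, {"x": 0.48, "y": -0.53, "z": 0, "ax": 0, "ay": 0, "az": 0, "jaw": 1}, {"x": 0.58, "y": -0.64, "z": 0, "ax": 0, "ay": 0, "az": 0, "jaw": 1}, {"x": 0.68, "y": -0.74, "z": 0, "ax": 0, "ay": 0, "az": 0, "jaw": 1}, {"x": 0.733, "y": -0.798, "z": 0, "ax": 0, "ay": 0, "az": 0, "jaw": 1}, {"x": 0.733, "y": -0.798, "z": 0, "ax": 0, "ay": 0, "az": 0, "jaw": 1}, {"x": 0.733, "y": -0.798, "z": 0, "ax": 0, "ay": 0, "az": 0, "jaw": 1}])

```text
time: 11.4
tool_pos: [487.9, -170.3, 215.8]
tcp_rot: [3.141, 0.001, -3.141]
contact_force: [0.3, 0.1, 0.3]
grip_width: 92.1
finger_force: 0.0
```

Call:
send_rows(rows=[{"x": 0, "y": 0, "z": 0.08, "ax": 0, "ay": 0, "az": 0, "jaw": 1}, {"x": 0, "y": 0, "z": 0.18, "ax": 0, "ay": 0, "az": 0, "jaw": 1}, {"x": 0, "y": 0, "z": 0.28, "ax": 0, "ay": 0, "az": 0, "jaw": 1}, {"x": 0, "y": 0, "z": 0.38, "ax": 0, "ay": 0, "az": 0, "jaw": 1}, {"x": 0, "y": 0, "z": 0.48, "ax": 0, "ay": 0, "az": 0, "jaw": 1}, {"x": 0, "y": 0, "z": 0.58, "ax": 0, "ay": 0, "az": 0, "jaw": 0.7}, {"x": 0, "y": 0, "z": 0.66, "ax": 0, "ay": 0, "az": 0, "jaw": 0.4}, {"x": 0, "y": 0, "z": 0.7, "ax": 0, "ay": 0, "az": 0, "jaw": 0.3}, {"x": 0, "y": 0, "z": 0.7, "ax": 0, "ay": 0, "az": 0, "jaw": 0.2}, {"x": 0, "y": 0, "z": 0.7, "ax": 0, "ay": 0, "az": 0, "jaw": 0.1}])

```text
time: 12.65
tool_pos: [487.9, -170.7, 76.3]
tcp_rot: [-3.141, 0.001, -3.141]
contact_force: [-0.0, 1.0, -0.6]
grip_width: 51.7
finger_force: 0.0
```

Call:
send_rows(rows=[{"x": 0, "y": 0, "z": 0, "ax": 0, "ay": 0, "az": 0, "jaw": 0}, {"x": 0, "y": 0, "z": 0, "ax": 0, "ay": 0, "az": 0, "jaw": -0.06}, {"x": 0, "y": 0, "z": 0, "ax": 0, "ay": 0, "az": 0, "jaw": -0.12}, {"x": 0, "y": 0, "z": 0, "ax": 0, "ay": 0, "az": 0, "jaw": -0.2}, {"x": 0, "y": 0, "z": 0, "ax": 0, "ay": 0, "az": 0, "jaw": -0.4}, {"x": 0, "y": 0, "z": 0, "ax": 0, "ay": 0, "az": 0, "jaw": -1}, {"x": 0, "y": 0, "z": 0, "ax": 0, "ay": 0, "az": 0, "jaw": -1}, {"x": 0, "y": 0, "z": 0, "ax": 0, "ay": 0, "az": 0, "jaw": -1}, {"x": 0, "y": 0, "z": 0, "ax": 0, "ay": 0, "az": 0, "jaw": -1}, {"x": 0, "y": 0, "z": 0, "ax": 0, "ay": 0, "az": 0, "jaw": -1}])

```text
time: 13.9
tool_pos: [487.4, -170.7, 75.8]
tcp_rot: [-3.142, 0.0, 3.142]
contact_force: [-0.6, -0.7, 2.3]
grip_width: 35.5
finger_force: 30.0
```

Call:
send_rows(rows=[{"x": 0, "y": 0, "z": -0.02, "ax": 0, "ay": 0, "az": 0, "jaw": -1}, {"x": 0, "y": 0, "z": -0.05, "ax": 0, "ay": 0, "az": 0, "jaw": -1}, {"x": 0, "y": 0, "z": -0.1, "ax": 0, "ay": 0, "az": 0, "jaw": -1}, {"x": 0, "y": 0, "z": -0.15, "ax": 0, "ay": 0, "az": 0, "jaw": -1}, {"x": 0, "y": 0, "z": -0.21, "ax": 0, "ay": 0, "az": 0, "jaw": -1}, {"x": 0, "y": 0, "z": -0.27, "ax": 0, "ay": 0, "az": 0, "jaw": -1}, {"x": 0, "y": 0, "z": -0.33, "ax": 0, "ay": 0, "az": 0, "jaw": -1}, {"x": 0, "y": 0, "z": -0.37, "ax": 0, "ay": 0, "az": 0, "jaw": -1}, {"x": 0, "y": 0, "z": -0.4, "ax": 0, "ay": 0, "az": 0, "jaw": -1}, {"x": 0, "y": 0, "z": -0.4, "ax": 0, "ay": 0, "az": 0, "jaw": -1}])

```text
time: 15.15
tool_pos: [487.5, -170.8, 156.0]
tcp_rot: [-3.141, 0.001, 3.141]
contact_force: [-0.3, 0.2, -0.7]
grip_width: 35.8
finger_force: 30.0
```

Call:
send_rows(rows=[{"x": -0.03, "y": 0.06, "z": 0, "ax": 0, "ay": 0, "az": 0, "jaw": -1}, {"x": -0.08, "y": 0.16, "z": 0, "ax": 0, "ay": 0, "az": 0, "jaw": -1}, {"x": -0.14, "y": 0.28, "z": 0, "ax": 0, "ay": 0, "az": 0, "jaw": -1}, {"x": -0.2, "y": 0.4, "z": 0, "ax": 0, "ay": 0, "az": 0, "jaw": -1}, {"x": -0.27, "y": 0.53, "z": 0, "ax": 0, "ay": 0, "az": 0, "jaw": -1}, {"x": -0.34, "y": 0.66, "z": 0, "ax": 0, "ay": 0, "az": 0, "jaw": -1}, {"x": -0.4, "y": 0.78, "z": 0, "ax": 0, "ay": 0, "az": 0, "jaw": -1}, {"x": -0.46, "y": 0.9, "z": 0, "ax": 0, "ay": 0, "az": 0, "jaw": -1}, {"x": -0.5, "y": 0.98, "z": 0, "ax": 0, "ay": 0, "az": 0, "jaw": -1}, {"x": -0.5, "y": 1, "z": 0, "ax": 0, "ay": 0, "az": 0, "jaw": -1}])

```text
time: 16.4
tool_pos: [587.5, 30.5, 155.2]
tcp_rot: [3.141, -0.001, -3.14]
contact_force: [-0.3, -0.2, -1.4]
grip_width: 35.8
finger_force: 30.0
```

Call:
send_rows(rows=[{"x": -0.02, "y": 0.05, "z": 0, "ax": 0, "ay": 0, "az": 0, "jaw": -1}, {"x": -0.06, "y": 0.14, "z": 0, "ax": 0, "ay": 0, "az": 0, "jaw": -1}, {"x": -0.1, "y": 0.24, "z": 0, "ax": 0, "ay": 0, "az": 0, "jaw": -1}, {"x": -0.15, "y": 0.34, "z": 0, "ax": 0, "ay": 0, "az": 0, "jaw": -1}, {"x": -0.19, "y": 0.44, "z": 0, "ax": 0, "ay": 0, "az": 0, "jaw": -1}, {"x": -0.23, "y": 0.54, "z": 0, "ax": 0, "ay": 0, "az": 0, "jaw": -1}, {"x": -0.26, "y": 0.61, "z": 0, "ax": 0, "ay": 0, "az": 0, "jaw": -1}, {"x": -0.263, "y": 0.643, "z": 0, "ax": 0, "ay": 0, "az": 0, "jaw": -1}, {"x": -0.263, "y": 0.643, "z": 0, "ax": 0, "ay": 0, "az": 0, "jaw": -1}, {"x": -0.263, "y": 0.643, "z": 0, "ax": 0, "ay": 0, "az": 0, "jaw": -1}])

```text
time: 17.65
tool_pos: [639.9, 157.3, 155.7]
tcp_rot: [-3.141, -0.0, 3.141]
contact_force: [0.4, 0.3, -0.8]
grip_width: 36.0
finger_force: 30.0
```

```bash
python3 - <<'E'
from h import *
s,d=shot("scene","scene2")
cv2.imwrite("pics/c4.png",cv2.resize(s[120:320,160:400],None,fx=3,fy=3,interpolation=2)[:,:,::-1])
o=bot.get_obs(); print(o["time"],o["tool_pos"],o["tcp_rot"],o["grip_width"])
E
```

```text
17.7 [639.91854636 157.20236491 155.82295285] [-3.14147314e+00 -7.75856147e-05  3.14072815e+00] 35.743059879023996
```

View pics/c4.png

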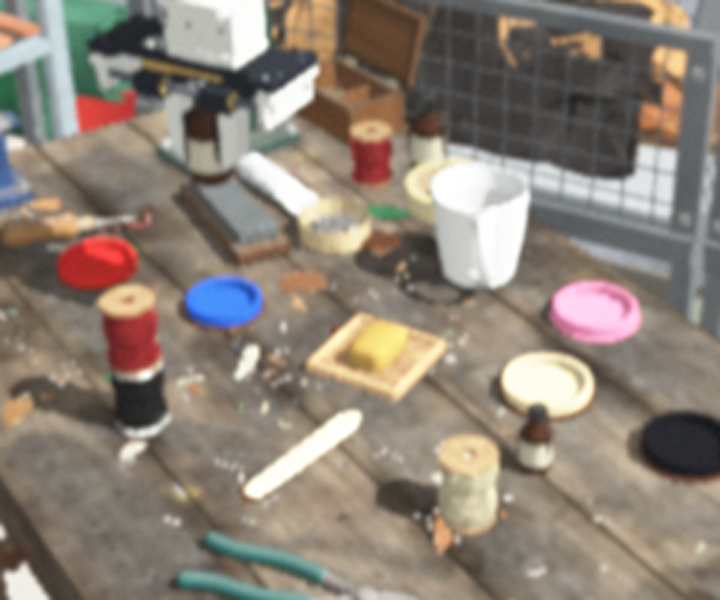

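Crop 4 shows the bottle upright in the grip at (207,145), the wax flat in the middle of the tray at (377,345), and the cream spool still standing at (468,485). Next I lower the bottle into the dish and go to the red spool.

Call:
send_rows(rows=[{"x": 0, "y": 0, "z": 0.04, "ax": 0, "ay": 0, "az": 0, "jaw": -1}, {"x": 0, "y": 0, "z": 0.12, "ax": 0, "ay": 0, "az": 0, "jaw": -1}, {"x": 0, "y": 0, "z": 0.21, "ax": 0, "ay": 0, "az": 0, "jaw": -1}, {"x": 0, "y": 0, "z": 0.31, "ax": 0, "ay": 0, "az": 0, "jaw": -1}, {"x": 0, "y": 0, "z": 0.41, "ax": 0, "ay": 0, "az": 0, "jaw": -1}, {"x": 0, "y": 0, "z": 0.51, "ax": 0, "ay": 0, "az": 0, "jaw": -1}, {"x": 0, "y": 0, "z": 0.59, "ax": 0, "ay": 0, "az": 0, "jaw": -1}, {"x": 0, "y": 0, "z": 0.64, "ax": 0, "ay": 0, "az": 0, "jaw": -1}, {"x": 0, "y": 0, "z": 0.675, "ax": 0, "ay": 0, "az": 0, "jaw": -1}, {"x": 0, "y": 0, "z": 0.675, "ax": 0, "ay": 0, "az": 0, "jaw": -1}])

```text
time: 18.95
tool_pos: [640.2, 157.9, 20.8]
tcp_rot: [3.141, 0.0, 3.141]
contact_force: [-0.0, -0.4, -0.2]
grip_width: 35.5
finger_force: 30.0
```

Call:
send_rows(rows=[{"x": 0, "y": 0, "z": 0, "ax": 0, "ay": 0, "az": 0, "jaw": -0.1}, {"x": 0, "y": 0, "z": 0, "ax": 0, "ay": 0, "az": 0, "jaw": 0}, {"x": 0, "y": 0, "z": 0, "ax": 0, "ay": 0, "az": 0, "jaw": 0.2}, {"x": 0, "y": 0, "z": 0, "ax": 0, "ay": 0, "az": 0, "jaw": 0.5}, {"x": 0, "y": 0, "z": 0, "ax": 0, "ay": 0, "az": 0, "jaw": 0.7}, {"x": 0, "y": 0, "z": -0.05, "ax": 0, "ay": 0, "az": 0, "jaw": 0.9}, {"x": 0, "y": 0, "z": -0.2, "ax": 0, "ay": 0, "az": 0, "jaw": 1}, {"x": 0, "y": 0, "z": -0.4, "ax": 0, "ay": 0, "az": 0, "jaw": 1}, {"x": 0, "y": 0, "z": -0.6, "ax": 0, "ay": 0, "az": 0, "jaw": 1}, {"x": 0, "y": 0, "z": -0.7, "ax": 0, "ay": 0, "az": 0, "jaw": 1}])

```text
time: 20.2
tool_pos: [641.0, 158.0, 164.5]
tcp_rot: [3.141, 0.005, 3.141]
contact_force: [0.3, -0.1, 0.4]
grip_width: 92.0
finger_force: 0.0
```

Call:
send_rows(rows=[{"x": 0.08, "y": -0.02, "z": 0, "ax": 0, "ay": 0, "az": 0, "jaw": 1}, {"x": 0.18, "y": -0.04, "z": 0, "ax": 0, "ay": 0, "az": 0, "jaw": 1}, {"x": 0.29, "y": -0.06, "z": 0, "ax": 0, "ay": 0, "az": 0, "jaw": 1}, {"x": 0.4, "y": -0.08, "z": 0, "ax": 0, "ay": 0, "az": 0, "jaw": 1}, {"x": 0.51, "y": -0.1, "z": 0, "ax": 0, "ay": 0, "az": 0, "jaw": 1}, {"x": 0.62, "y": -0.12, "z": 0, "ax": 0, "ay": 0, "az": 0, "jaw": 1}, {"x": 0.73, "y": -0.14, "z": 0, "ax": 0, "ay": 0, "az": 0, "jaw": 1}, {"x": 0.82, "y": -0.16, "z": 0, "ax": 0, "ay": 0, "az": 0, "jaw": 1}, {"x": 0.865, "y": -0.167, "z": 0, "ax": 0, "ay": 0, "az": 0, "jaw": 1}, {"x": 0.865, "y": -0.167, "z": 0, "ax": 0, "ay": 0, "az": 0, "jaw": 1}])

```text
time: 21.45
tool_pos: [467.1, 124.6, 161.3]
tcp_rot: [3.141, 0.001, 3.141]
contact_force: [1.1, 0.8, -0.1]
grip_width: 91.6
finger_force: 0.0
```

```bash
python3 - <<'E'
from h import *
from scipy.optimize import least_squares
s,d=shot("scene","scene3")
v,u=np.mgrid[0:420,0:560]; S=world("scene",u,v,d)
for n,(x,y,R) in dict(A=(467,124,23),bottle=(640,158,19.5),cream=(487,-170,23)).items():
    g=S[(np.hypot(S[...,0]-x,S[...,1]-y)<30)&(S[...,2]>16)]
    for z0 in range(15,125,20):
        q=g[(g[:,2]>z0)&(g[:,2]<z0+20)]
        if len(q)<20: continue
        f=least_squares(lambda k:np.hypot(q[:,0]-k[0],q[:,1]-k[1])-R,[x,y],loss="soft_l1",f_scale=2.)
        print(n,z0,len(q),f.x.round(1),round(np.sqrt(2*f.cost/len(q)),1))
cv2.imwrite("pics/c5.png",cv2.resize(s[120:320,160:400],None,fx=3,fy=3,interpolation=2)[:,:,::-1])
E
```

```text
A 15 108 [467.9 125.1] 1.8
A 35 119 [466.6 124.3] 1.5
A 55 124 [467.1 124.9] 1.7
A 75 101 [467.6 125.5] 1.6
A 95 141 [466.9 124.8] 1.6
A 115 169 [467.3 123.4] 4.7
bottle 15 82 [639.3 159.8] 1.8
bottle 35 81 [639.1 159.4] 1.5
bottle 55 98 [643. 163.] 3.2
bottle 75 63 [643.9 168.9] 3.6
cream 15 140 [ 488.1 -170.3] 1.6
cream 35 130 [ 487.3 -171.2] 1.6
cream 55 220 [ 485.4 -170. ] 4.8
```

View pics/c5.png

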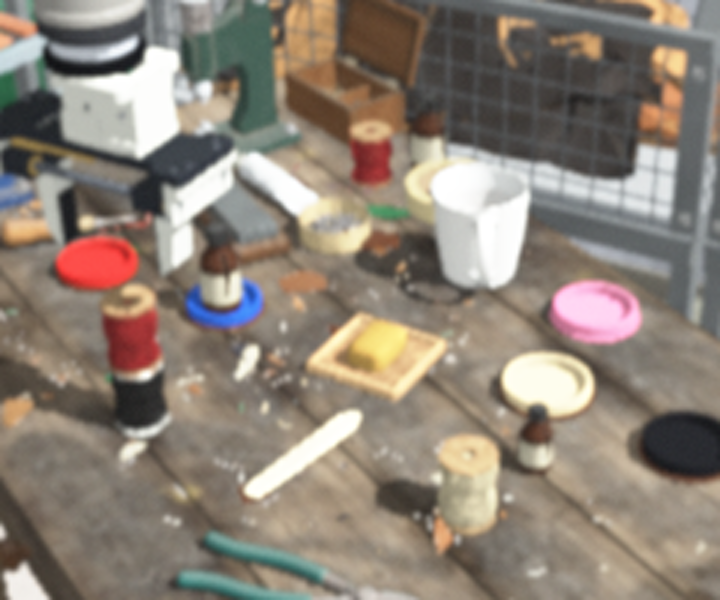

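Crop 5 shows the bottle upright in the blue dish at (222,280), with the gripper above the red-on-black pile. Next is the red spool.

Call:
send_rows(rows=[{"x": 0, "y": 0, "z": 0.06, "ax": 0, "ay": 0, "az": 0, "jaw": 1}, {"x": 0, "y": 0, "z": 0.13, "ax": 0, "ay": 0, "az": 0, "jaw": 1}, {"x": 0, "y": 0, "z": 0.21, "ax": 0, "ay": 0, "az": 0, "jaw": 1}, {"x": 0, "y": 0, "z": 0.29, "ax": 0, "ay": 0, "az": 0, "jaw": 0.8}, {"x": 0, "y": 0, "z": 0.36, "ax": 0, "ay": 0, "az": 0, "jaw": 0.6}, {"x": 0, "y": 0, "z": 0.4, "ax": 0, "ay": 0, "az": 0, "jaw": 0.5}, {"x": 0, "y": 0, "z": 0.423, "ax": 0, "ay": 0, "az": 0, "jaw": 0.4}, {"x": 0, "y": 0, "z": 0.423, "ax": 0, "ay": 0, "az": 0, "jaw": 0.3}, {"x": 0, "y": 0, "z": 0.423, "ax": 0, "ay": 0, "az": 0, "jaw": 0.2}, {"x": 0, "y": 0, "z": 0.423, "ax": 0, "ay": 0, "az": 0, "jaw": 0.15}])

```text
time: 22.75
tool_pos: [467.3, 124.5, 76.5]
tcp_rot: [3.141, 0.001, 3.142]
contact_force: [0.6, 0.3, -0.6]
grip_width: 53.4
finger_force: 0.0
```

Call:
send_rows(rows=[{"x": 0, "y": 0, "z": 0, "ax": 0, "ay": 0, "az": 0, "jaw": 0.1}, {"x": 0, "y": 0, "z": 0, "ax": 0, "ay": 0, "az": 0, "jaw": 0.04}, {"x": 0, "y": 0, "z": 0, "ax": 0, "ay": 0, "az": 0, "jaw": -0.02}, {"x": 0, "y": 0, "z": 0, "ax": 0, "ay": 0, "az": 0, "jaw": -0.08}, {"x": 0, "y": 0, "z": 0, "ax": 0, "ay": 0, "az": 0, "jaw": -0.16}, {"x": 0, "y": 0, "z": 0, "ax": 0, "ay": 0, "az": 0, "jaw": -0.3}, {"x": 0, "y": 0, "z": 0, "ax": 0, "ay": 0, "az": 0, "jaw": -1}, {"x": 0, "y": 0, "z": 0, "ax": 0, "ay": 0, "az": 0, "jaw": -1}, {"x": 0, "y": 0, "z": 0, "ax": 0, "ay": 0, "az": 0, "jaw": -1}, {"x": 0, "y": 0, "z": 0, "ax": 0, "ay": 0, "az": 0, "jaw": -1}])

```text
time: 24.0
tool_pos: [467.1, 124.5, 76.2]
tcp_rot: [3.142, 0.0, 3.141]
contact_force: [0.4, -1.0, 2.8]
grip_width: 45.2
finger_force: 30.0
```

Call:
send_rows(rows=[{"x": 0, "y": 0, "z": -0.01, "ax": 0, "ay": 0, "az": 0, "jaw": -1}, {"x": 0, "y": 0, "z": -0.04, "ax": 0, "ay": 0, "az": 0, "jaw": -1}, {"x": 0, "y": 0, "z": -0.08, "ax": 0, "ay": 0, "az": 0, "jaw": -1}, {"x": 0, "y": 0, "z": -0.13, "ax": 0, "ay": 0, "az": 0, "jaw": -1}, {"x": 0, "y": 0, "z": -0.19, "ax": 0, "ay": 0, "az": 0, "jaw": -1}, {"x": 0, "y": 0, "z": -0.25, "ax": 0, "ay": 0, "az": 0, "jaw": -1}, {"x": 0, "y": 0, "z": -0.31, "ax": 0, "ay": 0, "az": 0, "jaw": -1}, {"x": 0, "y": 0, "z": -0.36, "ax": 0, "ay": 0, "az": 0, "jaw": -1}, {"x": 0, "y": 0, "z": -0.4, "ax": 0, "ay": 0, "az": 0, "jaw": -1}, {"x": 0, "y": 0, "z": -0.4, "ax": 0, "ay": 0, "az": 0, "jaw": -1}])

```text
time: 25.25
tool_pos: [467.3, 124.5, 156.7]
tcp_rot: [3.141, 0.001, 3.141]
contact_force: [0.3, -0.4, 0.2]
grip_width: 45.2
finger_force: 30.0
```

Call:
send_rows(rows=[{"x": -0.05, "y": 0.05, "z": 0, "ax": 0, "ay": 0, "az": 0, "jaw": -1}, {"x": -0.14, "y": 0.15, "z": 0, "ax": 0, "ay": 0, "az": 0, "jaw": -1}, {"x": -0.25, "y": 0.26, "z": 0, "ax": 0, "ay": 0, "az": 0, "jaw": -1}, {"x": -0.37, "y": 0.38, "z": 0, "ax": 0, "ay": 0, "az": 0, "jaw": -1}, {"x": -0.49, "y": 0.51, "z": 0, "ax": 0, "ay": 0, "az": 0, "jaw": -1}, {"x": -0.61, "y": 0.64, "z": 0, "ax": 0, "ay": 0, "az": 0, "jaw": -1}, {"x": -0.72, "y": 0.75, "z": 0, "ax": 0, "ay": 0, "az": 0, "jaw": -1}, {"x": -0.81, "y": 0.84, "z": 0, "ax": 0, "ay": 0, "az": 0, "jaw": -1}, {"x": -0.87, "y": 0.907, "z": 0, "ax": 0, "ay": 0, "az": 0, "jaw": -1}, {"x": -0.87, "y": 0.907, "z": 0, "ax": 0, "ay": 0, "az": 0, "jaw": -1}])

```text
time: 26.5
tool_pos: [641.2, 307.2, 154.4]
tcp_rot: [-3.141, -0.001, -3.141]
contact_force: [-0.7, 0.7, -0.9]
grip_width: 45.0
finger_force: 30.0
```

```bash
python3 - <<'E'
from h import *
s,d=shot("scene","scene4")
cv2.imwrite("pics/c6.png",cv2.resize(s[100:320,140:400],None,fx=2.7,fy=2.7,interpolation=2)[:,:,::-1])
E
```

```text
(no output)
```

View pics/c6.png

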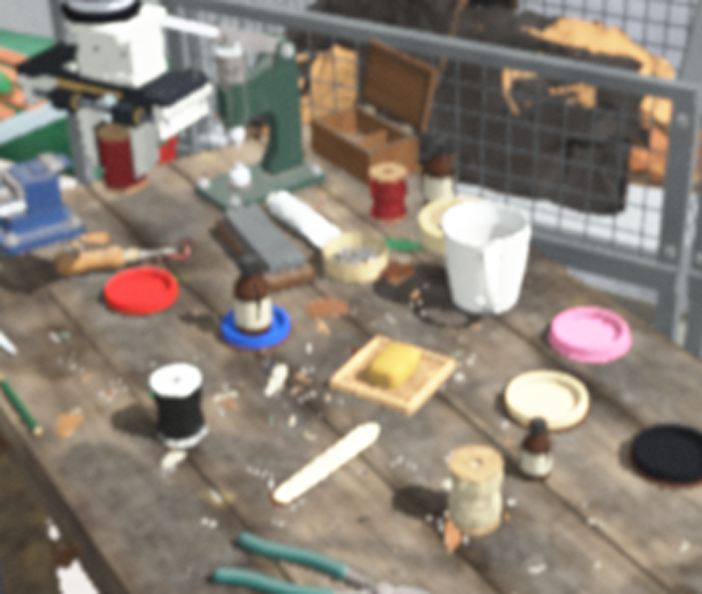

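Crop 6 shows the red spool upright in the grip at (122,158), and the black spool still standing at (179,405). Next I place the red one and fetch the black.

Call:
send_rows(rows=[{"x": 0, "y": 0, "z": 0.04, "ax": 0, "ay": 0, "az": 0, "jaw": -1}, {"x": 0, "y": 0, "z": 0.12, "ax": 0, "ay": 0, "az": 0, "jaw": -1}, {"x": 0, "y": 0, "z": 0.21, "ax": 0, "ay": 0, "az": 0, "jaw": -1}, {"x": 0, "y": 0, "z": 0.31, "ax": 0, "ay": 0, "az": 0, "jaw": -1}, {"x": 0, "y": 0, "z": 0.41, "ax": 0, "ay": 0, "az": 0, "jaw": -1}, {"x": 0, "y": 0, "z": 0.51, "ax": 0, "ay": 0, "az": 0, "jaw": -1}, {"x": 0, "y": 0, "z": 0.59, "ax": 0, "ay": 0, "az": 0, "jaw": -1}, {"x": 0, "y": 0, "z": 0.64, "ax": 0, "ay": 0, "az": 0, "jaw": -1}, {"x": 0, "y": 0, "z": 0.675, "ax": 0, "ay": 0, "az": 0, "jaw": -1}, {"x": 0, "y": 0, "z": 0.675, "ax": 0, "ay": 0, "az": 0, "jaw": -1}])

```text
time: 27.8
tool_pos: [641.3, 305.9, 21.2]
tcp_rot: [3.141, 0.0, 3.141]
contact_force: [-0.3, -0.2, -1.1]
grip_width: 45.1
finger_force: 30.0
```

Call:
send_rows(rows=[{"x": 0, "y": 0, "z": 0, "ax": 0, "ay": 0, "az": 0, "jaw": 0.05}, {"x": 0, "y": 0, "z": 0, "ax": 0, "ay": 0, "az": 0, "jaw": 0.15}, {"x": 0, "y": 0, "z": 0, "ax": 0, "ay": 0, "az": 0, "jaw": 0.35}, {"x": 0, "y": 0, "z": 0, "ax": 0, "ay": 0, "az": 0, "jaw": 0.6}, {"x": 0, "y": 0, "z": 0, "ax": 0, "ay": 0, "az": 0, "jaw": 0.8}, {"x": 0, "y": 0, "z": -0.05, "ax": 0, "ay": 0, "az": 0, "jaw": 0.9}, {"x": 0, "y": 0, "z": -0.2, "ax": 0, "ay": 0, "az": 0, "jaw": 1}, {"x": 0, "y": 0, "z": -0.4, "ax": 0, "ay": 0, "az": 0, "jaw": 1}, {"x": 0, "y": 0, "z": -0.6, "ax": 0, "ay": 0, "az": 0, "jaw": 1}, {"x": 0, "y": 0, "z": -0.7, "ax": 0, "ay": 0, "az": 0, "jaw": 1}])

```text
time: 29.05
tool_pos: [642.0, 306.3, 165.2]
tcp_rot: [3.14, 0.005, 3.141]
contact_force: [-0.3, -1.1, -0.9]
grip_width: 91.7
finger_force: 0.0
```

Call:
send_rows(rows=[{"x": 0.08, "y": -0.08, "z": 0, "ax": 0, "ay": 0, "az": 0, "jaw": 1}, {"x": 0.18, "y": -0.19, "z": 0, "ax": 0, "ay": 0, "az": 0, "jaw": 1}, {"x": 0.29, "y": -0.3, "z": 0, "ax": 0, "ay": 0, "az": 0, "jaw": 1}, {"x": 0.4, "y": -0.42, "z": 0, "ax": 0, "ay": 0, "az": 0, "jaw": 1}, {"x": 0.51, "y": -0.53, "z": 0, "ax": 0, "ay": 0, "az": 0, "jaw": 1}, {"x": 0.62, "y": -0.65, "z": 0, "ax": 0, "ay": 0, "az": 0, "jaw": 1}, {"x": 0.73, "y": -0.76, "z": 0, "ax": 0, "ay": 0, "az": 0, "jaw": 1}, {"x": 0.82, "y": -0.85, "z": 0, "ax": 0, "ay": 0, "az": 0, "jaw": 1}, {"x": 0.87, "y": -0.907, "z": 0, "ax": 0, "ay": 0, "az": 0, "jaw": 1}, {"x": 0.87, "y": -0.907, "z": 0, "ax": 0, "ay": 0, "az": 0, "jaw": 1}])

```text
time: 30.3
tool_pos: [467.1, 124.1, 161.8]
tcp_rot: [3.141, 0.001, 3.14]
contact_force: [0.4, -0.9, -0.5]
grip_width: 91.4
finger_force: 0.0
```

```bash
python3 - <<'E'
from h import *
from scipy.optimize import least_squares
s,d=shot("scene","scene5")
v,u=np.mgrid[0:420,0:560]; S=world("scene",u,v,d)
for n,(x,y,R) in dict(black=(467,124,23),bottle=(640,158,19.5),red=(641,306,23)).items():
    g=S[(np.hypot(S[...,0]-x,S[...,1]-y)<30)&(S[...,2]>16)]
    for z0 in (5,15,35):
        q=g[(g[:,2]>z0)&(g[:,2]<z0+20)]
        if len(q)<20: continue
        f=least_squares(lambda k:np.hypot(q[:,0]-k[0],q[:,1]-k[1])-R,[x,y],loss="soft_l1",f_scale=2.)
        print(n,z0,len(q),f.x.round(1),round(np.sqrt(2*f.cost/len(q)),1))
E
```

```text
black 5 63 [468.2 124.6] 1.7
black 15 110 [468.  125.1] 1.6
black 35 114 [466.6 124. ] 1.6
bottle 5 44 [639.9 160.8] 2.3
bottle 15 86 [639.5 160.1] 2.0
bottle 35 85 [639.2 158.9] 1.7
red 5 46 [641.5 309.8] 2.0
red 15 77 [641.5 309.5] 1.9
red 35 89 [640.1 310. ] 1.9
```

Call:
send_rows(rows=[{"x": 0, "y": 0, "z": 0.1, "ax": 0, "ay": 0, "az": 0, "jaw": 1}, {"x": 0, "y": 0, "z": 0.22, "ax": 0, "ay": 0, "az": 0, "jaw": 1}, {"x": 0, "y": 0, "z": 0.35, "ax": 0, "ay": 0, "az": 0, "jaw": 1}, {"x": 0, "y": 0, "z": 0.48, "ax": 0, "ay": 0, "az": 0, "jaw": 1}, {"x": 0, "y": 0, "z": 0.6, "ax": 0, "ay": 0, "az": 0, "jaw": 0.8}, {"x": 0, "y": 0, "z": 0.68, "ax": 0, "ay": 0, "az": 0, "jaw": 0.6}, {"x": 0, "y": 0, "z": 0.72, "ax": 0, "ay": 0, "az": 0, "jaw": 0.4}, {"x": 0, "y": 0, "z": 0.72, "ax": 0, "ay": 0, "az": 0, "jaw": 0.3}, {"x": 0, "y": 0, "z": 0.72, "ax": 0, "ay": 0, "az": 0, "jaw": 0.2}, {"x": 0, "y": 0, "z": 0.72, "ax": 0, "ay": 0, "az": 0, "jaw": 0.15}])

```text
time: 31.6
tool_pos: [467.5, 124.6, 17.8]
tcp_rot: [3.141, 0.001, 3.141]
contact_force: [0.6, 0.3, -0.9]
grip_width: 53.4
finger_force: 0.0
```

Call:
send_rows(rows=[{"x": 0, "y": 0, "z": 0, "ax": 0, "ay": 0, "az": 0, "jaw": 0.1}, {"x": 0, "y": 0, "z": 0, "ax": 0, "ay": 0, "az": 0, "jaw": 0.04}, {"x": 0, "y": 0, "z": 0, "ax": 0, "ay": 0, "az": 0, "jaw": -0.02}, {"x": 0, "y": 0, "z": 0, "ax": 0, "ay": 0, "az": 0, "jaw": -0.08}, {"x": 0, "y": 0, "z": 0, "ax": 0, "ay": 0, "az": 0, "jaw": -0.16}, {"x": 0, "y": 0, "z": 0, "ax": 0, "ay": 0, "az": 0, "jaw": -0.3}, {"x": 0, "y": 0, "z": 0, "ax": 0, "ay": 0, "az": 0, "jaw": -1}, {"x": 0, "y": 0, "z": 0, "ax": 0, "ay": 0, "az": 0, "jaw": -1}, {"x": 0, "y": 0, "z": 0, "ax": 0, "ay": 0, "az": 0, "jaw": -1}, {"x": 0, "y": 0, "z": 0, "ax": 0, "ay": 0, "az": 0, "jaw": -1}])

```text
time: 32.85
tool_pos: [467.1, 124.4, 17.2]
tcp_rot: [-3.142, 0.0, 3.142]
contact_force: [-0.8, -3.2, 4.4]
grip_width: 45.2
finger_force: 30.0
```

Call:
send_rows(rows=[{"x": 0, "y": 0, "z": -0.02, "ax": 0, "ay": 0, "az": 0, "jaw": -1}, {"x": 0, "y": 0, "z": -0.08, "ax": 0, "ay": 0, "az": 0, "jaw": -1}, {"x": 0, "y": 0, "z": -0.16, "ax": 0, "ay": 0, "az": 0, "jaw": -1}, {"x": 0, "y": 0, "z": -0.26, "ax": 0, "ay": 0, "az": 0, "jaw": -1}, {"x": 0, "y": 0, "z": -0.36, "ax": 0, "ay": 0, "az": 0, "jaw": -1}, {"x": 0, "y": -0.01, "z": -0.46, "ax": 0, "ay": 0, "az": 0, "jaw": -1}, {"x": 0, "y": -0.03, "z": -0.56, "ax": 0, "ay": 0, "az": 0, "jaw": -1}, {"x": 0, "y": -0.06, "z": -0.64, "ax": 0, "ay": 0, "az": 0, "jaw": -1}, {"x": 0, "y": -0.083, "z": -0.7, "ax": 0, "ay": 0, "az": 0, "jaw": -1}, {"x": 0, "y": -0.083, "z": -0.7, "ax": 0, "ay": 0, "az": 0, "jaw": -1}])

```text
time: 34.1
tool_pos: [467.4, 107.8, 158.0]
tcp_rot: [3.141, 0.002, 3.141]
contact_force: [0.1, 1.0, 0.4]
grip_width: 44.8
finger_force: 29.9
```

Call:
send_rows(rows=[{"x": -0.02, "y": -0.05, "z": 0, "ax": 0, "ay": 0, "az": 0, "jaw": -1}, {"x": -0.06, "y": -0.14, "z": 0, "ax": 0, "ay": 0, "az": 0, "jaw": -1}, {"x": -0.11, "y": -0.26, "z": 0, "ax": 0, "ay": 0, "az": 0, "jaw": -1}, {"x": -0.16, "y": -0.38, "z": 0, "ax": 0, "ay": 0, "az": 0, "jaw": -1}, {"x": -0.22, "y": -0.51, "z": 0, "ax": 0, "ay": 0, "az": 0, "jaw": -1}, {"x": -0.28, "y": -0.64, "z": 0, "ax": 0, "ay": 0, "az": 0, "jaw": -1}, {"x": -0.33, "y": -0.76, "z": 0, "ax": 0, "ay": 0, "az": 0, "jaw": -1}, {"x": -0.38, "y": -0.88, "z": 0, "ax": 0, "ay": 0, "az": 0, "jaw": -1}, {"x": -0.42, "y": -0.97, "z": 0, "ax": 0, "ay": 0, "az": 0, "jaw": -1}, {"x": -0.435, "y": -1, "z": 0, "ax": 0, "ay": 0, "az": 0, "jaw": -1}])

```text
time: 35.35
tool_pos: [554.1, -93.2, 156.5]
tcp_rot: [3.141, -0.001, 3.14]
contact_force: [-0.2, -0.2, -0.3]
grip_width: 45.2
finger_force: 29.9
```

Call:
send_rows(rows=[{"x": -0.02, "y": -0.05, "z": 0, "ax": 0, "ay": 0, "az": 0, "jaw": -1}, {"x": -0.06, "y": -0.14, "z": 0, "ax": 0, "ay": 0, "az": 0, "jaw": -1}, {"x": -0.11, "y": -0.26, "z": 0, "ax": 0, "ay": 0, "az": 0, "jaw": -1}, {"x": -0.17, "y": -0.39, "z": 0, "ax": 0, "ay": 0, "az": 0, "jaw": -1}, {"x": -0.23, "y": -0.53, "z": 0, "ax": 0, "ay": 0, "az": 0, "jaw": -1}, {"x": -0.29, "y": -0.67, "z": 0, "ax": 0, "ay": 0, "az": 0, "jaw": -1}, {"x": -0.35, "y": -0.81, "z": 0, "ax": 0, "ay": 0, "az": 0, "jaw": -1}, {"x": -0.4, "y": -0.92, "z": 0, "ax": 0, "ay": 0, "az": 0, "jaw": -1}, {"x": -0.435, "y": -1, "z": 0, "ax": 0, "ay": 0, "az": 0, "jaw": -1}, {"x": -0.435, "y": -1, "z": 0, "ax": 0, "ay": 0, "az": 0, "jaw": -1}])

```text
time: 36.6
tool_pos: [641.0, -293.6, 156.4]
tcp_rot: [3.142, -0.0, 3.14]
contact_force: [0.1, 0.4, -1.1]
grip_width: 45.1
finger_force: 29.9
```

```bash
python3 - <<'E'
from h import *
s,d=shot("scene","scene6")
cv2.imwrite("pics/c7.png",cv2.resize(s[100:330,160:460],None,fx=2.6,fy=2.6,interpolation=2)[:,:,::-1])
E
```

```text
(no output)
```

View pics/c7.png

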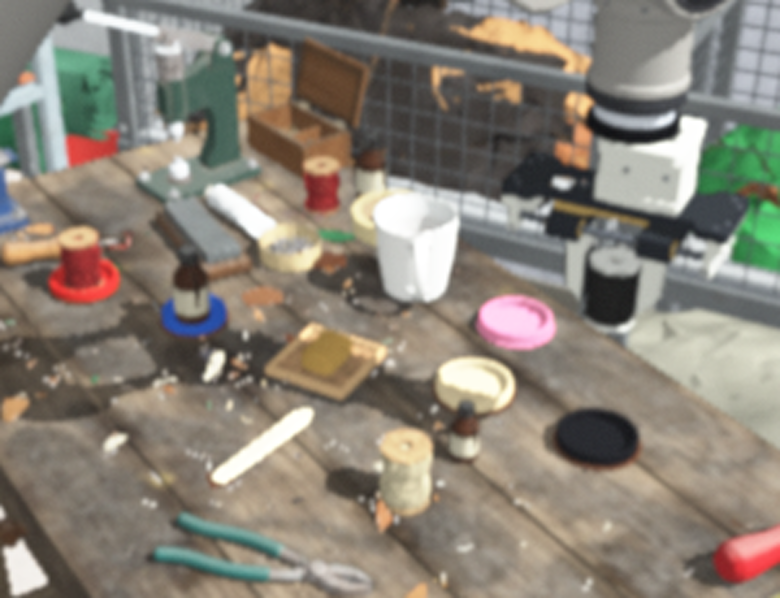

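Crop 7 shows the black spool upright in the grip at (612,288), with the red spool in its cup at (82,262) and the bottle at (190,290). Next I place the black one and fetch the cream.

Call:
send_rows(rows=[{"x": 0, "y": 0, "z": 0.04, "ax": 0, "ay": 0, "az": 0, "jaw": -1}, {"x": 0, "y": 0, "z": 0.12, "ax": 0, "ay": 0, "az": 0, "jaw": -1}, {"x": 0, "y": 0, "z": 0.21, "ax": 0, "ay": 0, "az": 0, "jaw": -1}, {"x": 0, "y": 0, "z": 0.31, "ax": 0, "ay": 0, "az": 0, "jaw": -1}, {"x": 0, "y": 0, "z": 0.41, "ax": 0, "ay": 0, "az": 0, "jaw": -1}, {"x": 0, "y": 0, "z": 0.51, "ax": 0, "ay": 0, "az": 0, "jaw": -1}, {"x": 0, "y": 0, "z": 0.59, "ax": 0, "ay": 0, "az": 0, "jaw": -1}, {"x": 0, "y": 0, "z": 0.64, "ax": 0, "ay": 0, "az": 0, "jaw": -1}, {"x": 0, "y": 0, "z": 0.677, "ax": 0, "ay": 0, "az": 0, "jaw": -1}, {"x": 0, "y": 0, "z": 0.677, "ax": 0, "ay": 0, "az": 0, "jaw": -1}])

```text
time: 37.9
tool_pos: [641.2, -292.3, 21.9]
tcp_rot: [-3.141, 0.001, 3.141]
contact_force: [0.2, -0.5, 0.5]
grip_width: 44.9
finger_force: 30.0
```

Call:
send_rows(rows=[{"x": 0, "y": 0, "z": 0, "ax": 0, "ay": 0, "az": 0, "jaw": 0.05}, {"x": 0, "y": 0, "z": 0, "ax": 0, "ay": 0, "az": 0, "jaw": 0.15}, {"x": 0, "y": 0, "z": 0, "ax": 0, "ay": 0, "az": 0, "jaw": 0.35}, {"x": 0, "y": 0, "z": 0, "ax": 0, "ay": 0, "az": 0, "jaw": 0.6}, {"x": 0, "y": 0, "z": 0, "ax": 0, "ay": 0, "az": 0, "jaw": 0.8}, {"x": 0, "y": 0, "z": -0.05, "ax": 0, "ay": 0, "az": 0, "jaw": 0.9}, {"x": 0, "y": 0, "z": -0.2, "ax": 0, "ay": 0, "az": 0, "jaw": 1}, {"x": 0, "y": 0, "z": -0.4, "ax": 0, "ay": 0, "az": 0, "jaw": 1}, {"x": 0, "y": 0, "z": -0.6, "ax": 0, "ay": 0, "az": 0, "jaw": 1}, {"x": 0, "y": 0, "z": -0.7, "ax": 0, "ay": 0, "az": 0, "jaw": 1}])

```text
time: 39.15
tool_pos: [641.9, -292.6, 165.7]
tcp_rot: [-3.139, 0.004, 3.141]
contact_force: [-0.2, -0.2, 0.2]
grip_width: 91.5
finger_force: 0.0
```

Call:
send_rows(rows=[{"x": 0.07, "y": 0.06, "z": 0, "ax": 0, "ay": 0, "az": 0, "jaw": 1}, {"x": 0.16, "y": 0.13, "z": 0, "ax": 0, "ay": 0, "az": 0, "jaw": 1}, {"x": 0.26, "y": 0.21, "z": 0, "ax": 0, "ay": 0, "az": 0, "jaw": 1}, {"x": 0.36, "y": 0.29, "z": 0, "ax": 0, "ay": 0, "az": 0, "jaw": 1}, {"x": 0.46, "y": 0.37, "z": 0, "ax": 0, "ay": 0, "az": 0, "jaw": 1}, {"x": 0.56, "y": 0.45, "z": 0, "ax": 0, "ay": 0, "az": 0, "jaw": 1}, {"x": 0.66, "y": 0.53, "z": 0, "ax": 0, "ay": 0, "az": 0, "jaw": 1}, {"x": 0.74, "y": 0.59, "z": 0, "ax": 0, "ay": 0, "az": 0, "jaw": 1}, {"x": 0.768, "y": 0.61, "z": 0, "ax": 0, "ay": 0, "az": 0, "jaw": 1}, {"x": 0.768, "y": 0.61, "z": 0, "ax": 0, "ay": 0, "az": 0, "jaw": 1}])

```text
time: 40.4
tool_pos: [487.7, -170.3, 162.4]
tcp_rot: [-3.141, 0.001, -3.142]
contact_force: [-0.3, -0.3, 0.5]
grip_width: 92.0
finger_force: 0.0
```

Call:
send_rows(rows=[{"x": 0, "y": 0, "z": 0.1, "ax": 0, "ay": 0, "az": 0, "jaw": 1}, {"x": 0, "y": 0, "z": 0.22, "ax": 0, "ay": 0, "az": 0, "jaw": 1}, {"x": 0, "y": 0, "z": 0.35, "ax": 0, "ay": 0, "az": 0, "jaw": 1}, {"x": 0, "y": 0, "z": 0.48, "ax": 0, "ay": 0, "az": 0, "jaw": 1}, {"x": 0, "y": 0, "z": 0.6, "ax": 0, "ay": 0, "az": 0, "jaw": 0.8}, {"x": 0, "y": 0, "z": 0.68, "ax": 0, "ay": 0, "az": 0, "jaw": 0.6}, {"x": 0, "y": 0, "z": 0.722, "ax": 0, "ay": 0, "az": 0, "jaw": 0.4}, {"x": 0, "y": 0, "z": 0.722, "ax": 0, "ay": 0, "az": 0, "jaw": 0.3}, {"x": 0, "y": 0, "z": 0.722, "ax": 0, "ay": 0, "az": 0, "jaw": 0.2}, {"x": 0, "y": 0, "z": 0.722, "ax": 0, "ay": 0, "az": 0, "jaw": 0.15}])

```text
time: 41.65
tool_pos: [487.8, -170.3, 18.0]
tcp_rot: [-3.141, 0.001, 3.142]
contact_force: [-0.1, -0.2, -0.1]
grip_width: 53.4
finger_force: 0.0
```

Call:
send_rows(rows=[{"x": 0, "y": 0, "z": 0, "ax": 0, "ay": 0, "az": 0, "jaw": 0.1}, {"x": 0, "y": 0, "z": 0, "ax": 0, "ay": 0, "az": 0, "jaw": 0.04}, {"x": 0, "y": 0, "z": 0, "ax": 0, "ay": 0, "az": 0, "jaw": -0.02}, {"x": 0, "y": 0, "z": 0, "ax": 0, "ay": 0, "az": 0, "jaw": -0.08}, {"x": 0, "y": 0, "z": 0, "ax": 0, "ay": 0, "az": 0, "jaw": -0.16}, {"x": 0, "y": 0, "z": 0, "ax": 0, "ay": 0, "az": 0, "jaw": -0.3}, {"x": 0, "y": 0, "z": 0, "ax": 0, "ay": 0, "az": 0, "jaw": -1}, {"x": 0, "y": 0, "z": 0, "ax": 0, "ay": 0, "az": 0, "jaw": -1}, {"x": 0, "y": 0, "z": 0, "ax": 0, "ay": 0, "az": 0, "jaw": -1}, {"x": 0, "y": 0, "z": 0, "ax": 0, "ay": 0, "az": 0, "jaw": -1}])

```text
time: 42.9
tool_pos: [487.5, -170.2, 17.5]
tcp_rot: [-3.141, 0.0, 3.141]
contact_force: [-0.5, -1.7, 4.6]
grip_width: 45.2
finger_force: 30.0
```

Call:
send_rows(rows=[{"x": 0, "y": 0, "z": -0.02, "ax": 0, "ay": 0, "az": 0, "jaw": -1}, {"x": 0, "y": 0, "z": -0.08, "ax": 0, "ay": 0, "az": 0, "jaw": -1}, {"x": 0, "y": 0, "z": -0.16, "ax": 0, "ay": 0, "az": 0, "jaw": -1}, {"x": 0, "y": 0, "z": -0.26, "ax": 0, "ay": 0, "az": 0, "jaw": -1}, {"x": 0, "y": 0, "z": -0.36, "ax": 0, "ay": 0, "az": 0, "jaw": -1}, {"x": 0, "y": 0, "z": -0.46, "ax": 0, "ay": 0, "az": 0, "jaw": -1}, {"x": 0, "y": 0, "z": -0.56, "ax": 0, "ay": 0, "az": 0, "jaw": -1}, {"x": 0, "y": 0, "z": -0.64, "ax": 0, "ay": 0, "az": 0, "jaw": -1}, {"x": 0, "y": 0, "z": -0.7, "ax": 0, "ay": 0, "az": 0, "jaw": -1}, {"x": 0, "y": 0, "z": -0.7, "ax": 0, "ay": 0, "az": 0, "jaw": -1}])

```text
time: 44.15
tool_pos: [487.7, -170.2, 158.2]
tcp_rot: [-3.141, 0.002, 3.141]
contact_force: [0.0, 0.9, -1.7]
grip_width: 45.0
finger_force: 30.0
```

Call:
send_rows(rows=[{"x": -0.05, "y": 0, "z": 0, "ax": 0, "ay": 0, "az": 0, "jaw": -1}, {"x": -0.14, "y": 0.01, "z": 0, "ax": 0, "ay": 0, "az": 0, "jaw": -1}, {"x": -0.25, "y": 0.01, "z": 0, "ax": 0, "ay": 0, "az": 0, "jaw": -1}, {"x": -0.37, "y": 0.02, "z": 0, "ax": 0, "ay": 0, "az": 0, "jaw": -1}, {"x": -0.49, "y": 0.03, "z": 0, "ax": 0, "ay": 0, "az": 0, "jaw": -1}, {"x": -0.61, "y": 0.03, "z": 0, "ax": 0, "ay": 0, "az": 0, "jaw": -1}, {"x": -0.72, "y": 0.04, "z": 0, "ax": 0, "ay": 0, "az": 0, "jaw": -1}, {"x": -0.81, "y": 0.045, "z": 0, "ax": 0, "ay": 0, "az": 0, "jaw": -1}, {"x": -0.87, "y": 0.047, "z": 0, "ax": 0, "ay": 0, "az": 0, "jaw": -1}, {"x": -0.87, "y": 0.047, "z": 0, "ax": 0, "ay": 0, "az": 0, "jaw": -1}])

```text
time: 45.4
tool_pos: [661.8, -160.3, 155.6]
tcp_rot: [3.141, -0.002, -3.141]
contact_force: [-0.2, -0.1, -0.3]
grip_width: 45.3
finger_force: 30.0
```

```bash
python3 - <<'E'
from h import *
s,d=shot("scene","scene7")
cv2.imwrite("pics/c8.png",cv2.resize(s[100:330,160:460],None,fx=2.6,fy=2.6,interpolation=2)[:,:,::-1])
E
```

```text
(no output)
```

View pics/c8.png

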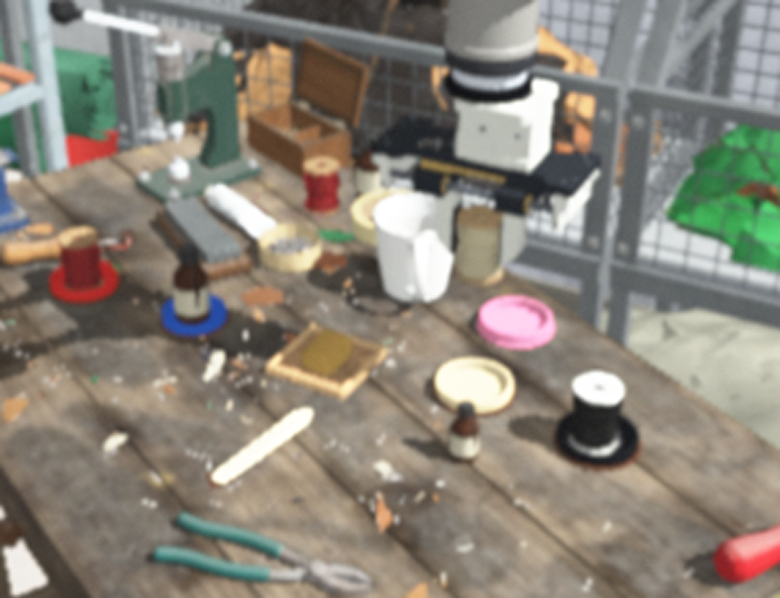

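Crop 8 shows the cream spool upright in the grip at (480,243), and the black spool standing in its cup at (597,415). Next I lower and release it.

Call:
send_rows(rows=[{"x": 0, "y": 0, "z": 0.04, "ax": 0, "ay": 0, "az": 0, "jaw": -1}, {"x": 0, "y": 0, "z": 0.12, "ax": 0, "ay": 0, "az": 0, "jaw": -1}, {"x": 0, "y": 0, "z": 0.21, "ax": 0, "ay": 0, "az": 0, "jaw": -1}, {"x": 0, "y": 0, "z": 0.31, "ax": 0, "ay": 0, "az": 0, "jaw": -1}, {"x": 0, "y": 0, "z": 0.41, "ax": 0, "ay": 0, "az": 0, "jaw": -1}, {"x": 0, "y": 0, "z": 0.51, "ax": 0, "ay": 0, "az": 0, "jaw": -1}, {"x": 0, "y": 0, "z": 0.59, "ax": 0, "ay": 0, "az": 0, "jaw": -1}, {"x": 0, "y": 0, "z": 0.64, "ax": 0, "ay": 0, "az": 0, "jaw": -1}, {"x": 0, "y": 0, "z": 0.677, "ax": 0, "ay": 0, "az": 0, "jaw": -1}, {"x": 0, "y": 0, "z": 0.677, "ax": 0, "ay": 0, "az": 0, "jaw": -1}])

```text
time: 46.7
tool_pos: [661.7, -160.8, 22.1]
tcp_rot: [-3.141, 0.001, 3.141]
contact_force: [0.1, -0.3, -1.2]
grip_width: 45.1
finger_force: 30.0
```

Call:
send_rows(rows=[{"x": 0, "y": 0, "z": 0, "ax": 0, "ay": 0, "az": 0, "jaw": 0.05}, {"x": 0, "y": 0, "z": 0, "ax": 0, "ay": 0, "az": 0, "jaw": 0.15}, {"x": 0, "y": 0, "z": 0, "ax": 0, "ay": 0, "az": 0, "jaw": 0.35}, {"x": 0, "y": 0, "z": 0, "ax": 0, "ay": 0, "az": 0, "jaw": 0.6}, {"x": 0, "y": 0, "z": 0, "ax": 0, "ay": 0, "az": 0, "jaw": 0.8}, {"x": 0, "y": 0, "z": -0.05, "ax": 0, "ay": 0, "az": 0, "jaw": 0.9}, {"x": 0, "y": 0, "z": -0.2, "ax": 0, "ay": 0, "az": 0, "jaw": 1}, {"x": 0, "y": 0, "z": -0.4, "ax": 0, "ay": 0, "az": 0, "jaw": 1}, {"x": 0, "y": 0, "z": -0.6, "ax": 0, "ay": 0, "az": 0, "jaw": 1}, {"x": 0, "y": 0, "z": -0.7, "ax": 0, "ay": 0, "az": 0, "jaw": 1}])

```text
time: 47.95
tool_pos: [662.4, -161.1, 165.8]
tcp_rot: [-3.14, 0.005, 3.141]
contact_force: [0.6, 0.5, -0.2]
grip_width: 92.0
finger_force: 0.0
```

Call:
send_rows(rows=[{"x": 0.08, "y": 0, "z": -0.05, "ax": 0, "ay": 0, "az": 0, "jaw": 1}, {"x": 0.18, "y": 0, "z": -0.1, "ax": 0, "ay": 0, "az": 0, "jaw": 1}, {"x": 0.3, "y": 0, "z": -0.1, "ax": 0, "ay": 0, "az": 0, "jaw": 1}, {"x": 0.42, "y": 0, "z": -0.1, "ax": 0, "ay": 0, "az": 0, "jaw": 1}, {"x": 0.54, "y": 0, "z": -0.1, "ax": 0, "ay": 0, "az": 0, "jaw": 1}, {"x": 0.66, "y": 0, "z": -0.1, "ax": 0, "ay": 0, "az": 0, "jaw": 1}, {"x": 0.78, "y": 0, "z": -0.1, "ax": 0, "ay": 0, "az": 0, "jaw": 1}, {"x": 0.9, "y": 0, "z": -0.1, "ax": 0, "ay": 0, "az": 0, "jaw": 1}, {"x": 1, "y": 0, "z": -0.1, "ax": 0, "ay": 0, "az": 0, "jaw": 1}, {"x": 1, "y": 0, "z": -0.1, "ax": 0, "ay": 0, "az": 0, "jaw": 1}])

```text
time: 49.2
tool_pos: [460.8, -160.7, 182.9]
tcp_rot: [-3.141, 0.001, 3.141]
contact_force: [1.0, -0.1, 0.5]
grip_width: 91.5
finger_force: 0.0
```

```bash
python3 - <<'E'
from h import *
s,d=shot("scene","scene8"); t,dt=shot("top","top8")
a=cv2.resize(s[165:290,165:425],(780,375),interpolation=2); b=cv2.resize(t[165:235,160:420],(780,210),interpolation=2)
cv2.imwrite("pics/c9.png",np.vstack([a,b])[:,:,::-1])
E
```

```text
(no output)
```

View pics/c9.png

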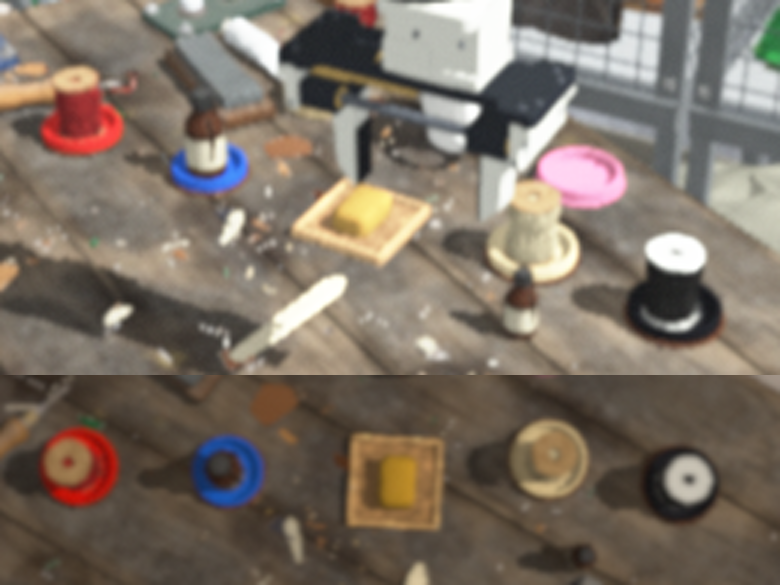

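Crop 9 shows every piece in its home and upright. I'll check the spool tops numerically against the cups, then hand in.

```bash
python3 - <<'E'
from h import *
f=lambda X,Y,z:onz("top",160+X/3,165+(Y-375)/3,z)[:2].round(1)
for n,a,b in (("red",(67,463,64.),(80,466,13.)),("black",(690,479,64.),(680,484,13.)),("cream",(553,454,64.),(549,458,13.)),("bottle",(221,465,90.),(228,470,13.)),("wax",(398,481,29.),(395,481,9.))):
    p,q=f(*a),f(*b); print(n,p,q,np.hypot(*(p-q)).round(1))
E
```

```text
red [637.8 305.8] [640.6 303. ] 4.0
black [ 639.6 -293. ] [ 639.7 -293.5] 0.5
cream [ 659.6 -160. ] [ 661.7 -162. ] 2.9
bottle [637.1 154.3] [640.6 155. ] 3.6
wax [632.9 -12.9] [634.8 -10.3] 3.2
```

```bash
python3 -c "
from plant import bot
print(bot.close_job())"
```

```text
the job is handed in; nothing more can be done
None
```

All five pieces stand upright or flat in their own places, each within about 4 mm of centre by the last top-camera measurement, and the job was handed in at about 49 s of 141 s; the judge's verdict was not shown.

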